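# Draw the spent cartridge out of the water filter

### The arm

A 6-joint arm with a two-finger parallel gripper is mounted at the origin on a cart in front of the work surface, level with it; the furniture and walls round the work are solid. World frame = base frame: x ahead of the robot, y to its left, z up, the work surface at z = 0. Lengths are in m, angles in rad, forces in N, time in s.
With the tool pointing down it reaches from about 0.375 to 0.975 m from the base axis. Payload 3.8 kg.
Tool frame: the origin (TCP) lies at the very end of the fingers, on their centre line; the grasp point (between the pads) lies 19 mm behind it; y points along the fingers, x is the direction in which the jaws open and shut, and the axes are right-handed (so a half turn about y gives the same grasp; the last joint's range is limited). The gripper opens to 85 mm and grips with 20 to 120 N. Pads are 22 mm wide; open, the fingers measure 114 mm over their backs; the gripper's body (76 mm by 85 mm) begins 54 mm behind the grasp point. The pads swing forward as they close: fully open they stand 13 mm farther back than shut.
Start: joints at [-1.331, 0.264, 1.604, -0, 1.274, -0.037], TCP at [0.184, -0.649, 0.209] pointing down, gripper open.
Joint ranges: [-2.63, 2.63], [-0.94, 2.18], [0.31, 2.57], [-1.31, 4.45], [0, 2.66], [-2.55, 2.55]. Speed limits (rad/s): [2.57, 2.57, 3.14, 3.14, 3.14, 3.14].

### API

Orientations are given as a rotation vector (axis times angle).
In Python, from workcell import bot, cams gives the robot as it stands.
- The arm moves only by the tool play_rows, never from a script. Its argument "motion" is a list of rows, each a list of 2 entries, a list of its own where there are three numbers: the shift along the world's x, y, z normalised to -1 to 1, where 1 is 400 mm, then the turn, a rotation vector about the world's x, y, z normalised to -1 to 1, where 1 is pi/4 rad. In form: [[[tx, ty, tz], [ax, ay, az]], ...]. A call has 1 to 10 rows; each row is the pose to reach, as a shift and turn from the pose commanded when the call began; what a row does not reach only later rows make up. A row lasts 1/8 s, in which the tool goes at most 62.5 mm and 10.7 degrees, less where a joint would pass 70% of its speed; a pose out of reach is approached as far as the arm can. A call with a number of a shift or a turn outside -1 to 1 is refused whole. A call with a gripper value outside its range is refused whole. "gripper" is the closure, from 0 (fully open) to 1 (shut), set as the call begins (left out, the last holds). The fingers move at their own pace and stop on an object; "squeeze" is the grip in N (left out, the last holds). Time passes only in rows, so rows that repeat a pose let the fingers close. It gives the time, the measured TCP pose, the force and the opening at its end, in the units of the state.
- bot.read_state(): the state, without advancing time (a new reading comes with each control period).
- cams.read_camera(name): name is "scene" or "top" or "wrist"; returns (picture, depth): 480x640x3 uint8, red, green, blue; 480x640 float32, m along the optical axis (not along the pixel's ray), 0 where there is no reading.
- cams.calibration(name): a dict with "mtx" (3x3 intrinsics, pixels), "R" (3x3) and "t" (3): a world point X has camera coordinates R X + t; the wrist camera has in their place "tool_from_camera" (4x4, takes a point from camera to tool coordinates, whose origin is the TCP and whose axes are the tool frame's). Camera axes: x right, y down, z forward; pixel columns grow to the right and rows downward; lengths in m; the calibration is good to about 2 mm. The wrist camera is an equidistant fisheye: a pixel r from the principal point sees the ray r / f radians off the axis. A picture is of the moment at which its call begins: read the wrist's pose just before it. calibration takes no time and is no camera call.
- bot.finish_job(): hands the job in, once; it reports no verdict.
Trained networks look in the newest picture that a camera, given by its name, has taken for a name from the list of things; names that differ only in an ending like _2 or _b are one class to them, and where a whole thing is asked for, a point or a joint stands for the part that bears it (a point fixed in the world has none). Each returns a list of dicts, best first, with "conf" (0 to 1); they miss things now and then, are a little off and sometimes report something else, mostly with a low value. They report only what shows in the picture. A call takes as long as a camera call. They do not tell look-alikes from the thing itself.
- cams.recognise(camera, label): "xyz" ([x, y, z] in m, in the coordinates of the camera as it stood for that picture, good to about 4 mm: the middle of the surface that is visible of it).
- cams.regions_of(camera, label): "mask" (480x640 bool, what is visible of it).
- cams.mark_of(camera, label): "xyz" ([x, y, z] in m, in the coordinates of the camera as it stood for that picture, good to about 4 mm: a listed point, or the origin of a listed thing).
The state is a dict: "time": time; "q": joint angles; "joint_vel": joint speeds; "joint_torque": joint torques, N m; "tool_pos": TCP position; "tcp_rot": TCP orientation; "wrist_force": force on the tool from outside, world axes, zero at the start; "torque": the same for the moment, N m; "width": opening from 0.0 (shut) to 1.0 (fully open).
Only numpy, scipy, OpenCV 4.12 (cv2) and the standard library are available. Lean on these libraries where they do the work, as an engineer would, in place of code of your own. Each camera call takes 0.05 s, during which the arm holds its last target.

### The job

Change-over of the worktop water filter, whose cap is already off: take the pull hook from its hanging stand, catch the orange loop of the spent cartridge deep in the clear housing, and draw the cartridge out with the hook alone, slowly, for its seal grips the harder the faster you pull. The loop lies over to one side or the other, so feel your way past it: never press or pull hard on it, for it tears at 25 N. Stand the cartridge gently upright in the middle of the blue dish, slip the hook out of the loop and hang the hook back square in its stand, leaving the other things where they are.

Things in the scene. Friction and masses are not known exactly. Their poses are not given: they have to be found in the camera images.
- housing: Fixed clear filter housing, open on top; origin at the centre of its underside, z up. Foot 92 mm across, bowl 74 mm outside, 64 mm inside, inner floor 12 mm up. Two hose stubs reach 65 mm out along its +y and -y, 22 mm up. A rubber lip seal 27 mm up grips the cartridge until it has risen 15 mm, and grips the harder the faster it is drawn: about 8 N hardly moving, 11 to 18 N at 7 mm/s, some 30 N at 20 mm/s.
- housing_mouth (a point): Centre of the housing's open mouth, 130 mm above the housing's origin.
- cartridge: Loose spent cartridge, 0.14 to 0.3 kg, white round body with blue rims, 40 mm high, 57 mm across its foot tapering to 47 mm at its top, standing on the housing's floor on its axis; origin at the centre of its underside, z up. Two 9 mm high ears on its top, at x = +20 and -20 mm, carry the folding orange loop.
- loop_hinge (a point): Middle of the loop's hinge, which runs along the cartridge's x, 45 mm above its origin. The loop is an arch of 4 mm wire, 32 mm wide at the hinge, its crown 30 mm from the hinge. It swings easily to the cartridge's +y or -y side, up to a hard stop 43 degrees from upright, and stays where left; its side and lean are not reported and differ each time. Fully over, the crown is 20 mm aside, 22 mm above the hinge.
- hook: Loose pull hook, 90 g, used upright: 5 mm steel rod with a J at its foot, a collar and a flat black handle. Origin on the rod's axis, level with the J's underside; z up to the handle. The J points along the hook's -x: its foot of 5 mm rod dips to its lowest 10 mm out and rises to an upturned tip 20 mm from the rod's axis, 14 mm above the origin. Collar 26 (x) by 20 (y) by 5 mm, its underside 88 mm above the origin.
- hook_grip (a point): Centre of the hook's black handle (24 mm along x, 14 mm thick along y, 46 mm high), on the rod's axis 118.5 mm above the hook's origin; same axes as the hook. Grip from above across the 14 mm.
- stand: Fixed hanging stand: wooden base 120 by 92 mm, steel post at its +x side, nothing above its plate but the hook. Origin at table level straight below the place of the hook's rod, z up.
- stand_slot (a point): Top of the stand's plate at the place of the rod, 120 mm above the stand's origin, same axes. An 11 mm slot runs along x, open towards -x, ending 6 mm behind the rod. The hook hangs with its collar on the plate in a 2.5 mm high rounded rim with 1 mm of play in y and 2.5 mm in x; its axes then agree with the stand's and its J points to the stand's -x, so it lifts and lowers straight through the slot.
- dish: Fixed blue shallow dish, 140 mm across, 16 mm high; origin at the centre of its underside; flat floor 5 mm above it, 80 mm across.
- glass: Bystander: clear drinking glass; origin at the centre of its underside. Leave it alone.
- mill: Bystander: small salt mill; origin at the centre of its underside. Leave it alone.
- jar: Bystander: glass jar with a yellow lid; origin at the centre of its underside. Leave it alone.
- tea_tin: Bystander: dark blue tin; origin at the centre of its underside. Leave it alone.
- filter_cap: Bystander: white ribbed screw cap of the filter with a brass stub; origin at the centre of its underside. Leave it alone.
There are look-alikes about, which are no part of the job. There is more than one size of the dish; the one meant has the size given above.

How it is judged:
By the outcome, as a careful person would: the job done as asked, in the order asked, and still so for the second after the job is handed in, with the robot touching nothing.
It also fails if it takes over 72 s, if anything falls off the work surface, if the arm or the gripper's body presses on something with over 40 N, if the wrist force passes 120 N, or if a joint passes its speed limit or range.

## Working session

There is one attempt and no reset: what is moved stays moved. The work goes in short steps, Python scripts to look and compute and a tool call to move; the robot and the scene stay as the last step left them, time stands still between calls to the robot, and variables do not carry over. Pictures are saved under pics/ and viewed, and the job is handed in when it is done.

Besides the shell and the picture viewer there is one more tool, called by a JSON object that holds its "method" and its "body". play_rows: Moves the arm, as the interface text tells. Its arguments: {"type":"object","properties":{"motion":{"type":"array","items":{"type":"array"}},"gripper":{"type":"number"},"squeeze":{"type":"number"}},"required":["motion"]}

```bash
ls; mkdir -p pics; cat > h.py <<'E'
import numpy as np, cv2
from workcell import bot, cams
from scipy.spatial.transform import Rotation as Ro
def shot(name,fn=None):
    p,d=cams.read_camera(name)
    if fn: cv2.imwrite('pics/'+fn,cv2.cvtColor(p,cv2.COLOR_RGB2BGR))
    return p,d
def toworld(name,xyz):
    c=cams.calibration(name)
    return np.array(c['R']).T@(np.array(xyz)-np.array(c['t']))
def cloud(name,d):
    c=cams.calibration(name);K=np.array(c['mtx'])
    v,u=np.mgrid[0:480,0:640]
    P=np.stack([(u-K[0,2])/K[0,0]*d,(v-K[1,2])/K[1,1]*d,d],-1)
    W=(P-np.array(c['t']))@np.array(c['R'])
    W[d==0]=np.nan
    return W
def proj(name,X):
    c=cams.calibration(name);K=np.array(c['mtx'])
    p=np.array(c['R'])@np.array(X)+np.array(c['t'])
    p=K@p; return p[:2]/p[2]
E
python3 - <<'E'
from h import *
np.set_printoptions(precision=4,suppress=True)
for n in('scene','top'):
    p,d=shot(n,n+'0.png'); np.savez(n+'0.npz',p=p,d=d)
    for l in ['housing','housing_mouth','cartridge','loop_hinge','hook','hook_grip','stand','stand_slot','dish']:
        print(n,l,[(round(r['conf'],2),toworld(n,r['xyz']).round(4)) for r in cams.mark_of(n,l)][:4])
print(bot.read_state())
E
```

```text
pics
scene housing [(0.92, array([0.4888, 0.0134, 0.0019])), (0.48, array([0.4882, 0.0118, 0.132 ]))]
scene housing_mouth [(0.67, array([0.4937, 0.0107, 0.1296]))]
scene cartridge [(0.58, array([ 0.4949, -0.2812,  0.1197]))]
scene loop_hinge []
scene hook [(0.85, array([ 0.4919, -0.2851,  0.0301]))]
scene hook_grip [(0.63, array([ 0.4929, -0.2794,  0.1495])), (0.5, array([ 0.4922, -0.2832,  0.037 ]))]
scene stand [(0.83, array([ 0.4956, -0.2814, -0.0021]))]
scene stand_slot [(0.74, array([ 0.4966, -0.2843,  0.1218]))]
scene dish [(0.68, array([ 0.4168, -0.1441, -0.0007])), (0.6, array([ 0.4857,  0.2228, -0.0015]))]
top housing [(0.95, array([0.4889, 0.005 , 0.0008]))]
top housing_mouth [(0.68, array([0.4897, 0.0075, 0.1228]))]
top cartridge [(0.7, array([0.492 , 0.0131, 0.0096])), (0.66, array([ 0.673 , -0.1295,  0.0026])), (0.24, array([ 0.4933, -0.2795,  0.1209]))]
top loop_hinge [(0.69, array([0.4936, 0.0079, 0.0589]))]
top hook []
top hook_grip [(0.51, array([ 0.4962, -0.2803,  0.148 ]))]
top stand [(0.68, array([ 0.4962, -0.2792,  0.0016]))]
top stand_slot [(0.89, array([ 0.4937, -0.2771,  0.1235]))]
top dish [(0.66, array([ 0.4872,  0.2288, -0.0014]))]
{'time': 1.0, 'q': array([-1.3309,  0.2639,  1.604 , -0.    ,  1.2737, -0.0369]), 'joint_vel': array([ 0.    ,  0.0008,  0.001 , -0.0014, -0.0011, -0.0002]), 'joint_torque': array([ -0.0005, -51.5082, -36.774 ,  -0.0003,   0.0006,  -0.    ]), 'tool_pos': array([ 0.1844, -0.6493,  0.2089]), 'tcp_rot': array([-1.3275,  1.0029, -1.0029]), 'wrist_force': array([ 0.2175, -1.0598,  0.1599]), 'torque': array([ 0.011 ,  0.005 , -0.0127]), 'width': 0.9992319409567056}
```

View pics/scene0.png

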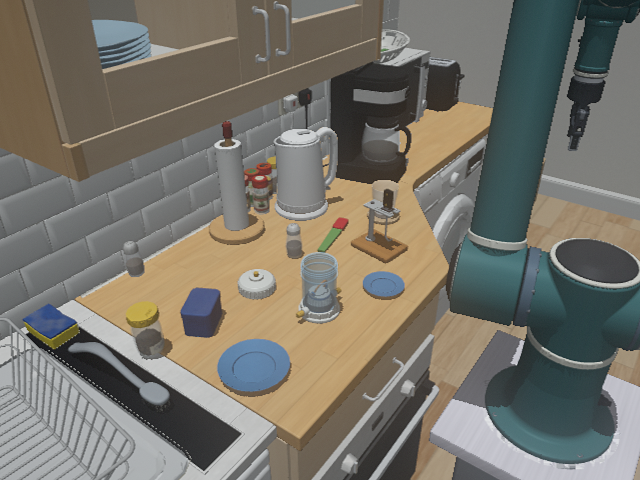

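View pics/top0.png

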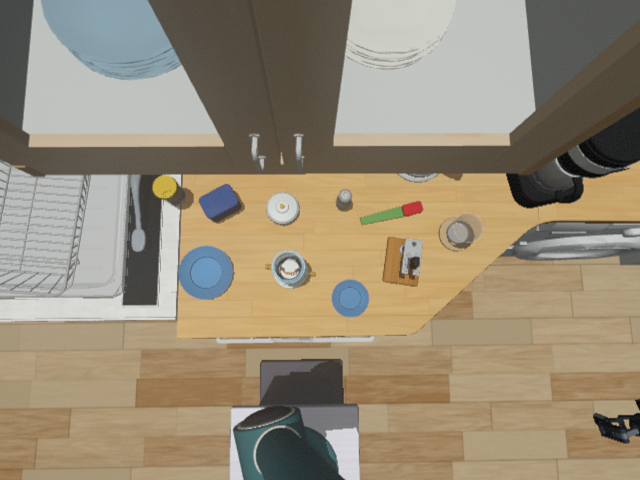

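```bash
python3 - <<'E'
from h import *
np.set_printoptions(precision=4,suppress=True)
t=np.load('top0.npz');s=np.load('scene0.npz')
def crop(im,u0,v0,u1,v1,k):return cv2.resize(cv2.cvtColor(im[v0:v1,u0:u1],cv2.COLOR_RGB2BGR),None,fx=k,fy=k,interpolation=cv2.INTER_CUBIC)
a=crop(t['p'],255,235,325,305,5);b=crop(t['p'],375,225,445,295,5)
cv2.imwrite('pics/c1.png',np.hstack([a,b]))
a=crop(s['p'],290,240,350,330,6);b=crop(s['p'],345,180,415,270,6)
cv2.imwrite('pics/c2.png',np.hstack([a,b]))
W=cloud('top',t['d']);p=t['p'].astype(int)
for (u0,v0,u1,v1) in [(170,235,245,310),(322,270,380,328)]:
    m=np.zeros((480,640),bool);m[v0:v1,u0:u1]=1
    m&=(p[...,2]>p[...,0]+40)
    w=W[m];w=w[np.isfinite(w[:,0])]
    print('dish',w.min(0),w.max(0),(w.min(0)+w.max(0))/2, np.percentile(w[:,2],[5,30,50,90]))
    (c,r)=cv2.minEnclosingCircle(w[:,:2].astype(np.float32));print(c,r)
def box(x0,x1,y0,y1):
    m=(W[...,0]>x0)&(W[...,0]<x1)&(W[...,1]>y0)&(W[...,1]<y1);return m
m=box(.42,.6,-.36,-.2)
for z0,z1 in[(0.005,0.05),(0.1,0.125),(0.125,.135),(.135,.16),(.16,.2)]:
    w=W[m&(W[...,2]>z0)&(W[...,2]<z1)]
    if len(w):print('stand',z0,z1,len(w),w.min(0),w.max(0),w.mean(0))
    if len(w)>4:print(cv2.minAreaRect(w[:,:2].astype(np.float32)))
m=box(.4,.58,-.1,.1)
for z0,z1 in[(0.005,0.04),(0.04,0.1),(0.1,.14)]:
    w=W[m&(W[...,2]>z0)&(W[...,2]<z1)]
    if len(w):print('housing',z0,z1,len(w),w.min(0),w.max(0),w.mean(0))
E
```

```text
dish [ 0.421   0.1599 -0.0119] [0.5555 0.3037 0.0201] [0.4882 0.2318 0.0041] [0.0021 0.0059 0.0089 0.0146]
(0.4875667691230774, 0.23119065165519714) 0.07274030894041061
dish [ 0.3719 -0.1925 -0.0028] [ 0.4641 -0.0992  0.0154] [ 0.418  -0.1458  0.0063] [0.0009 0.0041 0.006  0.0106]
(0.4186621606349945, -0.14549310505390167) 0.04713209345936775
stand 0.005 0.05 1035 [ 0.4215 -0.3597  0.005 ] [ 0.5988 -0.2068  0.0451] [ 0.504  -0.2699  0.0136]
((0.5082307457923889, -0.2772391140460968), (0.14748342335224152, 0.17378215491771698), 83.1746597290039)
stand 0.1 0.125 483 [ 0.4673 -0.3113  0.1145] [ 0.5565 -0.2577  0.1246] [ 0.5163 -0.2836  0.1199]
((0.5116982460021973, -0.28529220819473267), (0.04304952174425125, 0.08564890176057816), 80.99150085449219)
stand 0.125 0.135 22 [ 0.4812 -0.294   0.125 ] [ 0.5428 -0.2657  0.1344] [ 0.4966 -0.2766  0.1269]
((0.5098692774772644, -0.2755654454231262), (0.06230776011943817, 0.027929648756980896), 8.59460163116455)
stand 0.135 0.16 30 [ 0.4822 -0.2834  0.1363] [ 0.5043 -0.2737  0.1591] [ 0.4913 -0.2761  0.1482]
((0.49215319752693176, -0.2763873040676117), (0.022920683026313782, 0.008086413145065308), 15.62385082244873)
stand 0.16 0.2 70 [ 0.4819 -0.2887  0.1614] [ 0.5049 -0.2742  0.1756] [ 0.4934 -0.2812  0.171 ]
((0.4933517575263977, -0.28176170587539673), (0.014535253867506981, 0.022674361243844032), 86.35044860839844)
housing 0.005 0.04 404 [ 0.4054 -0.0995  0.005 ] [0.5758 0.0976 0.0398] [0.4791 0.0001 0.0208]
housing 0.04 0.1 417 [ 0.4548 -0.0313  0.0406] [0.5225 0.0405 0.0999] [0.4935 0.0103 0.0586]
housing 0.1 0.14 358 [ 0.4515 -0.0292  0.1003] [0.529  0.0457 0.1353] [0.4893 0.0086 0.124 ]
```

```bash
python3 -c "
from workcell import cams
for n in ('scene','top','wrist'):print(n,cams.calibration(n))"
```

```text
scene {'mtx': array([[546.08978381,   0.        , 318.17993791],
       [  0.        , 546.08978381, 240.63488407],
       [  0.        ,   0.        ,   1.        ]]), 'R': array([[-0.80978367, -0.5867241 , -0.00228794],
       [-0.31298763,  0.43527037, -0.84414362],
       [ 0.49627528, -0.68285762, -0.53611222]]), 't': array([0.40406045, 0.30076663, 0.96679711])}
top {'mtx': array([[433.33972424,   0.        , 319.36118362],
       [  0.        , 433.33972424, 241.21009022],
       [  0.        ,   0.        ,   1.        ]]), 'R': array([[-0.0101497 , -0.99972462,  0.02115818],
       [-0.98841412,  0.00682582, -0.15162761],
       [ 0.15144143, -0.02245201, -0.98821121]]), 't': array([-0.06276058,  0.56179053,  1.06078954])}
wrist {'mtx': array([[371.64829954,   0.        , 322.80475024],
       [  0.        , 371.64829954, 239.75836812],
       [  0.        ,   0.        ,   1.        ]]), 'tool_from_camera': array([[ 9.99998655e-01,  6.94219532e-04,  1.48598185e-03,
        -2.27839883e-04],
       [-1.21822665e-03, -2.92245618e-01,  9.56342519e-01,
        -1.64983485e-01],
       [ 1.09818334e-03, -9.56343043e-01, -2.92244379e-01,
         7.46231058e-02],
       [ 0.00000000e+00,  0.00000000e+00,  0.00000000e+00,
         1.00000000e+00]])}
```

View pics/c1.png

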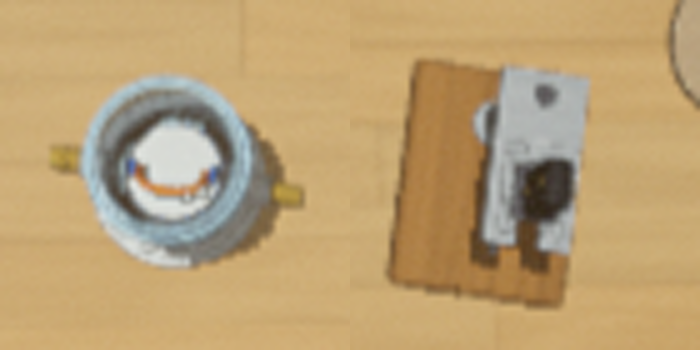

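View pics/c2.png

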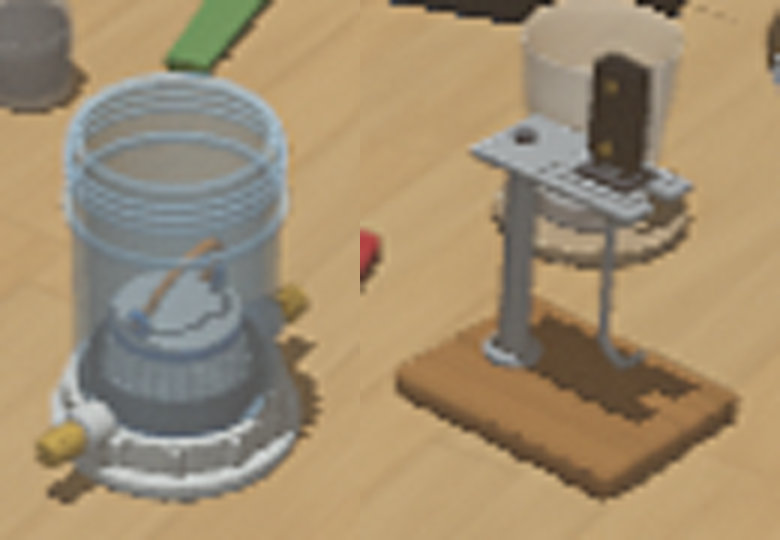

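```bash
python3 - <<'E'
from h import *
np.set_printoptions(precision=4,suppress=True)
s=bot.read_state();R=Ro.from_rotvec(s['tcp_rot']).as_matrix();print(s['time'],R)
t=np.load('top0.npz');W=cloud('top',t['d'])
w=W[210:255,435:485].reshape(-1,3);w=w[w[:,2]>0.02];print('glass',w.min(0),w.max(0))
th=np.deg2rad(-6.7)
Y=np.array([-np.sin(th),np.cos(th),0])
for sg in(1,-1):
    x=sg*Y;y=np.array([0,0,-1.]);z=np.cross(x,y)
    T=np.stack([x,y,z],1); print(sg,(Ro.from_matrix(T)*Ro.from_matrix(R).inv()).as_rotvec()/(np.pi/4))
# plate direction via W at plate pixels with z~.12
m=(abs(W[...,2]-.12)<.006)&(abs(W[...,0]-.51)<.06)&(abs(W[...,1]+.285)<.05)
mm=m.astype(np.uint8);n,l,st,c=cv2.connectedComponentsWithStats(mm);k=1+np.argmax(st[1:,4])
pts=W[l==k][:,:2];print(st[k],cv2.minAreaRect(pts.astype(np.float32)))
E
```

```text
1.0 [[ 0.2733 -0.      0.9619]
 [-0.9619 -0.      0.2733]
 [-0.     -1.     -0.    ]]
glass [ 0.548  -0.4684  0.02  ] [ 0.6215 -0.3934  0.1021]
1 [ 0.     -0.      3.4987]
-1 [-0.     -0.     -0.5013]
[401 238  22  36 438] ((0.5118052363395691, -0.28530916571617126), (0.04304952174425125, 0.08543216437101364), 80.99150085449219)
```

{"method": "play_rows", "body": {"motion": [[[0.775,0.92,0.2],[0,0,-0.5]],[[0.775,0.92,0.2],[0,0,-0.5]],[[0.775,0.92,0.2],[0,0,-0.5]],[[0.775,0.92,0.2],[0,0,-0.5]],[[0.775,0.92,0.2],[0,0,-0.5]],[[0.775,0.92,0.2],[0,0,-0.5]],[[0.775,0.92,0.2],[0,0,-0.5]],[[0.775,0.92,0.2],[0,0,-0.5]],[[0.775,0.92,0.2],[0,0,-0.5]]], "gripper": 0.3, "squeeze": 90}}

```text
time: 2.12
tool_pos: [0.4968, -0.2788, 0.29]
tcp_rot: [-1.153, 1.289, -1.292]
wrist_force: [-1.6, 0.1, -0.3]
width: 0.699
```

```bash
cat >> h.py <<'E'
def wrist_pose():
    s=bot.read_state();T=np.eye(4);T[:3,:3]=Ro.from_rotvec(s['tcp_rot']).as_matrix();T[:3,3]=s['tool_pos']
    return T@np.array(cams.calibration('wrist')['tool_from_camera'])
def wcloud(d,T):
    K=np.array(cams.calibration('wrist')['mtx']);v,u=np.mgrid[0:480,0:640]
    a=(u-K[0,2])/K[0,0];b=(v-K[1,2])/K[1,1];r=np.hypot(a,b)+1e-9
    k=np.tan(r)/r
    P=np.stack([a*k*d,b*k*d,d],-1);W=P@T[:3,:3].T+T[:3,3];W[(d==0)|(r>1.4)]=np.nan
    return W
def wproj(X,T):
    K=np.array(cams.calibration('wrist')['mtx']);p=(np.array(X)-T[:3,3])@T[:3,:3]
    h=np.hypot(p[...,0],p[...,1]);r=np.arctan2(h,p[...,2])
    return np.stack([K[0,2]+K[0,0]*r*p[...,0]/h,K[1,2]+K[1,1]*r*p[...,1]/h],-1)
def wlab(l,T,f='mark_of'):
    return [(round(r['conf'],2),(T[:3,:3]@np.array(r['xyz'])+T[:3,3]).round(4)) for r in getattr(cams,f)('wrist',l)][:4]
E
python3 - <<'E'
from h import *
np.set_printoptions(precision=4,suppress=True)
T=wrist_pose();p,d=shot('wrist','w1.png');np.savez('w1.npz',p=p,d=d,T=T)
for l in ['hook_grip','stand_slot','stand','loop_hinge','housing_mouth']:print(l,wlab(l,T))
E
```

```text
hook_grip [(0.69, array([ 0.4954, -0.281 ,  0.1495]))]
stand_slot [(0.94, array([ 0.4969, -0.2815,  0.1194]))]
stand [(0.8, array([ 0.4912, -0.2835,  0.    ])), (0.67, array([0.4884, 0.0137, 0.0004])), (0.25, array([0.4925, 0.0079, 0.1287]))]
loop_hinge []
housing_mouth [(0.73, array([ 0.5916, -0.4296,  0.007 ]))]
```

View pics/w1.png

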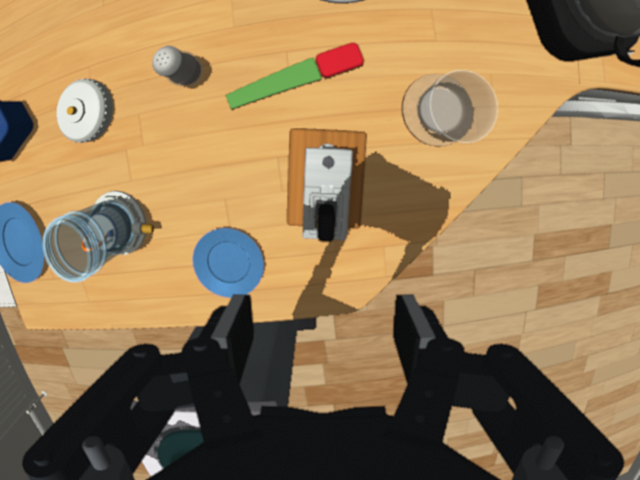

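```bash
python3 - <<'E'
from h import *
np.set_printoptions(precision=4,suppress=True)
a=np.load('w1.npz');W=wcloud(a['d'],a['T']);p=a['p']
def rect(m,tag):
    n,l,st,c=cv2.connectedComponentsWithStats(m.astype(np.uint8));k=1+np.argmax(st[1:,4])
    w=W[l==k];print(tag,st[k],w.mean(0),cv2.minAreaRect(w[:,:2].astype(np.float32)))
b=(abs(W[...,0]-.51)<.1)&(abs(W[...,1]+.285)<.1)
rect(b&(abs(W[...,2]-.1735)<.006),'handle top')
rect(b&(abs(W[...,2]-.1495)<.03),'handle all')
rect(b&(abs(W[...,2]-.12)<.004),'plate')
b=(abs(W[...,0]-.51)<.15)&(abs(W[...,1]+.285)<.15)
for z0,z1 in((.005,.03),):rect(b&(W[...,2]>z0)&(W[...,2]<z1),'base')
cv2.imwrite('pics/c3.png',cv2.resize(cv2.cvtColor(p[110:260,260:400],cv2.COLOR_RGB2BGR),None,fx=4,fy=4,interpolation=cv2.INTER_CUBIC))
s=bot.read_state();R=Ro.from_rotvec(s['tcp_rot']).as_matrix();print(s['time'],s['q'],R)
E
```

```text
handle top [317 213  18  29 468] [ 0.4957 -0.281   0.1725] ((0.4950792193412781, -0.2808932065963745), (0.01356679666787386, 0.023351728916168213), 83.63783264160156)
handle all [ 302  148   51   94 3276] [ 0.5131 -0.284   0.1297] ((0.5122886300086975, -0.2840152680873871), (0.04191282019019127, 0.08436579257249832), 80.75862884521484)
plate [ 302  147   51   93 3401] [ 0.5185 -0.285   0.1202] ((0.512306809425354, -0.28393876552581787), (0.04309767484664917, 0.08501593768596649), 81.0861587524414)
base [ 287  128   80  101 3793] [ 0.5254 -0.284   0.0137] ((0.5126917362213135, -0.28400659561157227), (0.09293006360530853, 0.11975502222776413), 80.99560546875)
2.425 [-0.5633  0.0233  1.7318 -0.0003  1.3873  1.1254] [[-0.1176 -0.0008  0.9931]
 [-0.9931  0.0002 -0.1176]
 [-0.0001 -1.     -0.0009]]
```

View pics/c3.png

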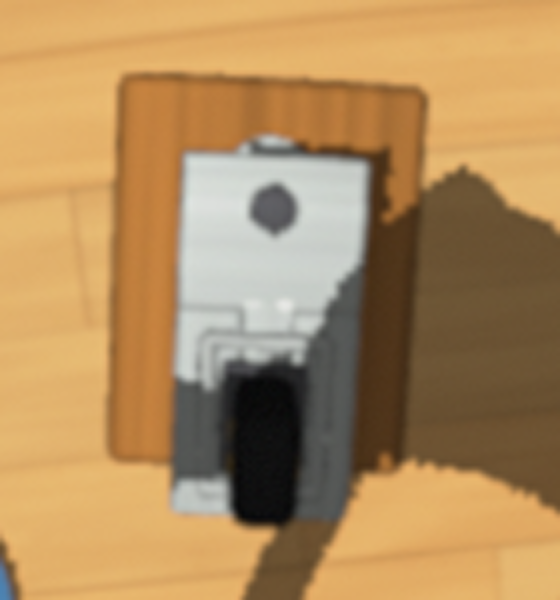

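```bash
python3 - <<'E'
from h import *
s=bot.read_state();print(s['time'],s['tool_pos'],s['wrist_force'],s['width'])
E
```

```text
2.425 [ 0.4934477  -0.28233807  0.28843016] [ 0.61097436 -0.28005717  1.36489275] 0.6965354135816234
```

```bash
cat >> h.py <<'E'
def rect(W,m,tag):
    n,l,st,c=cv2.connectedComponentsWithStats(m.astype(np.uint8));k=1+np.argmax(st[1:,4])
    w=W[l==k];print(tag,st[k][4],w.mean(0),cv2.minAreaRect(w[:,:2].astype(np.float32)))
E
python3 - <<'E'
from h import *
np.set_printoptions(precision=4,suppress=True)
T=wrist_pose();p,d=shot('wrist','w2.png');W=wcloud(d,T)
b=(abs(W[...,0]-.51)<.1)&(abs(W[...,1]+.285)<.1)
rect(W,b&(abs(W[...,2]-.1735)<.006),'handle top')
rect(W,b&(abs(W[...,2]-.12)<.004),'plate')
b=(abs(W[...,0]-.51)<.15)&(abs(W[...,1]+.285)<.15)
rect(W,b&(W[...,2]>.005)&(W[...,2]<.03),'base')
s=bot.read_state();print(s['time'],s['tool_pos'],s['wrist_force'],s['width'])
E
```

```text
handle top 519 [ 0.4958 -0.2811  0.1724] ((0.49498963356018066, -0.2812502980232239), (0.014246019534766674, 0.023993927985429764), 82.89661407470703)
plate 3406 [ 0.5187 -0.2847  0.1203] ((0.5120854377746582, -0.28364813327789307), (0.04219833016395569, 0.08531694114208221), 80.97352600097656)
base 3813 [ 0.5248 -0.2853  0.0137] ((0.512546718120575, -0.2842337191104889), (0.09275177866220474, 0.12014219909906387), 81.47103881835938)
2.475 [ 0.4935 -0.2823  0.2885] [ 0.0545  0.4133 -0.3578] 0.6988177499037826
```

{"method": "play_rows", "body": {"motion": [[[0.004,0.003,-0.1],[0,0,-0.05]],[[0.004,0.003,-0.2],[0,0,-0.05]],[[0.004,0.003,-0.29],[0,0,-0.05]],[[0.004,0.003,-0.35],[0,0,-0.05]],[[0.004,0.003,-0.386],[0,0,-0.05]],[[0.004,0.003,-0.386],[0,0,-0.05]],[[0.004,0.003,-0.386],[0,0,-0.05]]], "gripper": 0.55}}

```text
time: 3.35
tool_pos: [0.4968, -0.2809, 0.1358]
tcp_rot: [-1.131, 1.321, -1.324]
wrist_force: [0.1, -0.0, 0.3]
width: 0.445
```

```bash
python3 - <<'E'
from h import *
s=bot.read_state();print(s['time'],s['tool_pos'],Ro.from_rotvec(s['tcp_rot']).as_matrix()[:,0],s['wrist_force'],s['width'])
E
```

```text
3.35 [ 0.49678962 -0.28086239  0.13578591] [-1.54973404e-01 -9.87918321e-01  7.97028339e-04] [ 0.07053466 -0.01462438  0.28787571] 0.44502038292156776
```

{"method": "play_rows", "body": {"motion": [[[0,0,0],[0,0,0]],[[0,0,0],[0,0,0]],[[0,0,0],[0,0,0]],[[0,0,0],[0,0,0]],[[0,0,0],[0,0,0]],[[0,0,0],[0,0,0]]], "gripper": 1.0, "squeeze": 90}}

```text
time: 4.1
tool_pos: [0.4971, -0.2809, 0.1361]
tcp_rot: [-1.131, 1.32, -1.325]
wrist_force: [0.2, -0.5, 6.1]
width: 0.137
```

{"method": "play_rows", "body": {"motion": [[[0,0,0.005],[0,0,0]],[[0,0,0.02],[0,0,0]],[[0,0,0.06],[0,0,0]],[[0,0,0.12],[0,0,0]],[[0,0,0.19],[0,0,0]],[[0,0,0.26],[0,0,0]],[[0,0,0.31],[0,0,0]],[[0,0,0.34],[0,0,0]],[[0,0,0.34],[0,0,0]]]}}

```text
time: 5.22
tool_pos: [0.4965, -0.2803, 0.2714]
tcp_rot: [-1.131, 1.321, -1.324]
wrist_force: [-0.6, 0.9, -0.7]
width: 0.133
```

```bash
python3 - <<'E'
from h import *
np.set_printoptions(precision=4,suppress=True)
T=wrist_pose();p,d=shot('wrist','w3.png');np.savez('w3.npz',p=p,d=d,T=T)
p,d=shot('scene','s3.png')
s=bot.read_state();print(s['time'],s['tool_pos'],s['wrist_force'],s['width'])
cv2.imwrite('pics/c4.png',cv2.resize(cv2.cvtColor(p[100:260,330:450],cv2.COLOR_RGB2BGR),None,fx=3.7,fy=3.7,interpolation=cv2.INTER_CUBIC))
E
```

```text
5.325 [ 0.4956 -0.2798  0.2695] [-0.1044 -0.341  -0.9538] 0.13541317466400815
```

View pics/w3.png

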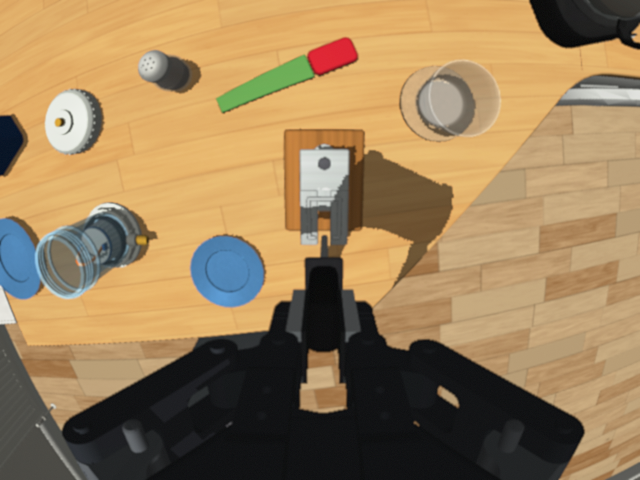

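View pics/c4.png

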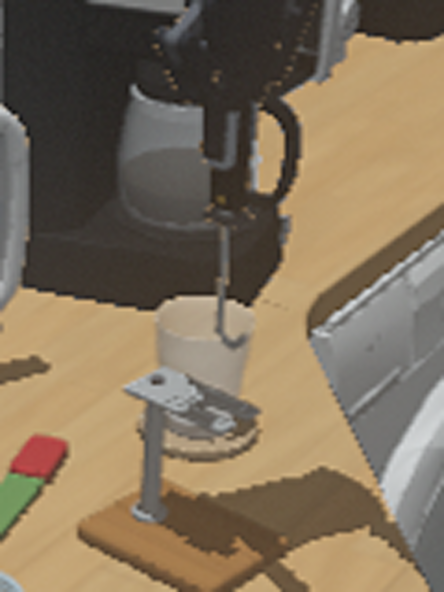

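{"method": "play_rows", "body": {"motion": [[[-0.04,0.13,0.01],[0,0,0]],[[-0.09,0.28,0.01],[0,0,0]],[[-0.13,0.43,0.01],[0,0,0]],[[-0.17,0.57,0.01],[0,0,0]],[[-0.205,0.69,0.01],[0,0,0]],[[-0.215,0.725,0.01],[0,0,0]],[[-0.215,0.725,0.01],[0,0,0]],[[-0.215,0.725,0.01],[0,0,0]]]}}

```text
time: 6.32
tool_pos: [0.4103, 0.0089, 0.2741]
tcp_rot: [-1.132, 1.323, -1.323]
wrist_force: [0.2, -0.2, -0.4]
width: 0.135
```

```bash
python3 - <<'E'
from h import *
np.set_printoptions(precision=4,suppress=True)
T=wrist_pose();p,d=shot('wrist','w4.png');np.savez('w4.npz',p=p,d=d,T=T)
for l in ['loop_hinge','housing_mouth','cartridge','housing']:print(l,wlab(l,T))
s=bot.read_state();print(s['time'],s['tool_pos'],s['wrist_force'],s['width'])
c=wproj(np.array([.49,.01,.06]),T).astype(int);print(c)
u,v=c;u0=max(0,u-70);v0=max(0,v-70)
cv2.imwrite('pics/c5.png',cv2.resize(cv2.cvtColor(p[v0:v+80,u0:u+80],cv2.COLOR_RGB2BGR),None,fx=4,fy=4,interpolation=cv2.INTER_CUBIC));print(u0,v0)
E
```

```text
loop_hinge [(0.93, array([0.4893, 0.0124, 0.0615]))]
housing_mouth []
cartridge [(0.94, array([0.4955, 0.0114, 0.0118]))]
housing [(0.72, array([ 0.5892, -0.4313,  0.007 ]))]
6.575 [0.4103 0.0091 0.2744] [-0.5852 -0.6303 -0.8427] 0.13773627321555534
[309 125]
239 55
```

View pics/c5.png

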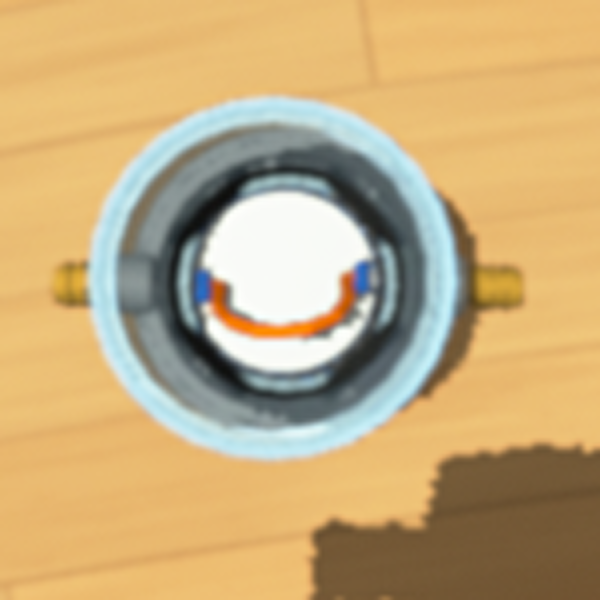

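View pics/w4.png

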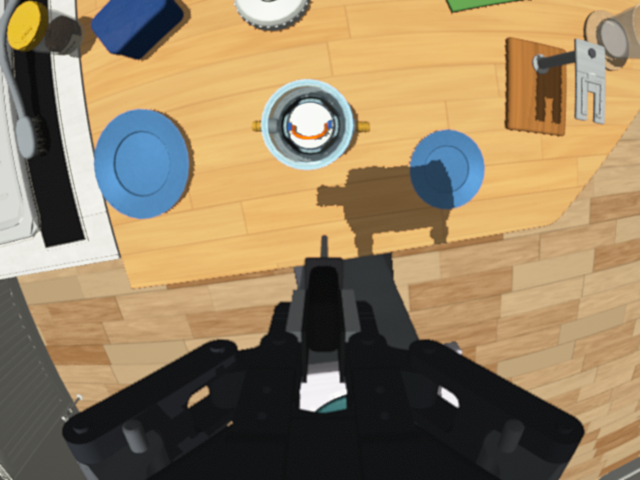

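```bash
python3 - <<'E'
from h import *
np.set_printoptions(precision=4,suppress=True)
a=np.load('w4.npz');T=a['T'];p=a['p'].astype(int);W=wcloud(a['d'],T)
K=np.array(cams.calibration('wrist')['mtx'])
def ray(u,v,z):
    x=(u-K[0,2])/K[0,0];y=(v-K[1,2])/K[1,1];r=np.hypot(x,y)
    dv=T[:3,:3]@np.array([np.sin(r)*x/r,np.sin(r)*y/r,np.cos(r)]);return T[:3,3]+dv*(z-T[2,3])/dv[2]
f=lambda c,z:ray(239+(c[0]-1.5)/4,55+(c[1]-1.5)/4,z)
print('ears',f((203,287),.058),f((362,278),.058))
print('cam',T[:3,3])
for z in(.079,.083,.087):print('crown',z,f((285,330),z))
# mouth ring fit
import itertools
for nm,pt,z in[('mouthL',(95,280),.13),('mouthR',(462,280),.13),('mT',(275,100),.13),('mB',(275,458),.13)]:print(nm,f(pt,z))
print('stubs',f((70,284),.022),f((508,286),.022))
u0,v0=239,55
sub=p[v0:v0+150,u0:u0+150]
o=(sub[...,0]>180)&(sub[...,1]<140)&(sub[...,2]<80)
vv,uu=np.nonzero(o)
m=(vv>60)&(vv<90)&(uu>45)&(uu<95)
Wo=W[v0:v0+150,u0:u0+150][vv[m],uu[m]]
for q,w in sorted(zip(zip(uu[m],vv[m]),Wo.round(4).tolist()))[::6]:print(q,w)
m=(W[...,2]>.045)&(W[...,2]<.056)&(abs(W[...,0]-.49)<.03)&(abs(W[...,1]-.01)<.03)
rect(W,m,'carttop');w=W[m];print(cv2.minEnclosingCircle(w[:,:2].astype(np.float32)))
m=(W[...,2]>.122)&(W[...,2]<.138)&(abs(W[...,0]-.49)<.06)&(abs(W[...,1]-.01)<.06)
w=W[m];print('mouth',w.mean(0),cv2.minEnclosingCircle(w[:,:2].astype(np.float32)))
E
```

```text
ears [0.4927 0.0299 0.058 ] [ 0.4885 -0.0101  0.058 ]
cam [ 0.4841 -0.0023  0.439 ]
crown 0.079 [0.4787 0.0104 0.079 ]
crown 0.083 [0.4787 0.0103 0.083 ]
crown 0.087 [0.4788 0.0102 0.087 ]
mouthL [0.4965 0.0457 0.13  ]
mouthR [ 0.4843 -0.0289  0.13  ]
mT [0.5272 0.0031 0.13  ]
mB [0.4534 0.0149 0.13  ]
stubs [0.5011 0.0696 0.022 ] [ 0.481  -0.0506  0.022 ]
(np.int64(53), np.int64(75)) [0.4884, 0.0269, 0.0701]
(np.int64(54), np.int64(76)) [0.4872, 0.026, 0.0723]
(np.int64(55), np.int64(79)) [0.4842, 0.025, 0.0791]
(np.int64(57), np.int64(80)) [0.4829, 0.0232, 0.0794]
(np.int64(59), np.int64(81)) [0.4816, 0.0213, 0.0823]
(np.int64(61), np.int64(82)) [0.4804, 0.0195, 0.0833]
(np.int64(64), np.int64(81)) [0.4809, 0.0164, 0.0856]
(np.int64(76), np.int64(81)) [0.4791, 0.0053, 0.086]
(np.int64(78), np.int64(80)) [0.4797, 0.0033, 0.0845]
(np.int64(80), np.int64(79)) [0.4803, 0.0013, 0.0819]
(np.int64(82), np.int64(79)) [0.48, -0.0006, 0.0813]
(np.int64(84), np.int64(77)) [0.4816, -0.0027, 0.078]
(np.int64(85), np.int64(78)) [0.4805, -0.0035, 0.0771]
(np.int64(86), np.int64(74)) [0.4842, -0.0051, 0.0733]
(np.int64(87), np.int64(75)) [0.483, -0.0059, 0.0743]
carttop 1407 [0.4924 0.0095 0.0519] ((0.49132484197616577, 0.009258462116122246), (0.04768870025873184, 0.04734635725617409), 80.96256256103516)
((0.49105405807495117, 0.009790042415261269), 0.032605476677417755)
mouth [0.4913 0.0094 0.1281] ((0.4905639886856079, 0.009966975077986717), 0.03926651552319527)
```

{"method": "play_rows", "body": {"motion": [[[0.09,-0.002,0],[0,0,0]],[[0.18,-0.005,0],[0,0,0]],[[0.24,-0.0065,0],[0,0,0]],[[0.253,-0.0065,0],[0,0,0]],[[0.253,-0.0065,0],[0,0,0]],[[0.253,-0.0065,-0.02],[0,0,0]],[[0.253,-0.0065,-0.04],[0,0,0]],[[0.253,-0.0065,-0.04],[0,0,0]]]}}

```text
time: 7.58
tool_pos: [0.51, 0.0074, 0.2573]
tcp_rot: [-1.133, 1.324, -1.322]
wrist_force: [-0.1, 0.7, 0.0]
width: 0.139
```

```bash
cat >> h.py <<'E'
def look(tag,box=(270,180,370,330),k=4):
    p,d=shot('scene');u0,v0,u1,v1=box
    cv2.imwrite('pics/%s.png'%tag,cv2.resize(cv2.cvtColor(p[v0:v1,u0:u1],cv2.COLOR_RGB2BGR),None,fx=k,fy=k,interpolation=cv2.INTER_CUBIC))
    s=bot.read_state();print(s['time'],s['tool_pos'].round(4),Ro.from_rotvec(s['tcp_rot']).as_matrix()[:,0].round(3),s['wrist_force'].round(2),round(s['width'],3))
    return p,d
E
python3 - <<'E'
from h import *
p,d=look('l1')
s=bot.read_state();t=s['tool_pos']
X=np.array([.9877,-.1564,0]);r=t-.002*X-np.array([0,0,.104])
for n,q in[('origin',r),('tip',r-.02*X+[0,0,.014]),('collar',r+[0,0,.088]),('C',[.4907,.0097,.13])]:print(n,proj('scene',q))
E
```

```text
7.625 [0.5105 0.0074 0.2579] [-0.154 -0.988  0.   ] [ 0.31 -0.63 -1.75] 0.135
origin [312.09793582 247.91151941]
tip [318.9303433  245.93995762]
collar [311.73189055 210.81421696]
C [318.52230292 260.70007823]
```

View pics/l1.png

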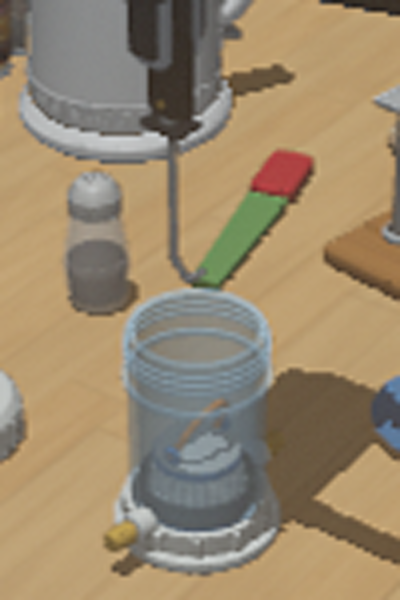

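```bash
python3 - <<'E'
from h import *
p,d=look('l2',(295,190,345,265),8)
np.savez('s_l2.npz',p=p,d=d)
W=cloud('scene',d)
for v in range(212,256,2):
    row=[(u,W[v,u].round(3).tolist()) for u in range(306,326) if np.isfinite(W[v,u,0]) and abs(W[v,u,1])<.04 and .4<W[v,u,0]<.56 and W[v,u,2]>.13]
    print(v,row[:3],len(row))
E
```

```text
7.675 [0.5109 0.0073 0.2583] [-0.154 -0.988  0.   ] [-0.24  0.18 -0.14] 0.133
212 [(308, [0.513, 0.014, 0.24]), (309, [0.509, 0.016, 0.243]), (310, [0.507, 0.016, 0.244])] 12
214 [(312, [0.5, 0.018, 0.242]), (313, [0.499, 0.017, 0.242]), (314, [0.497, 0.015, 0.242])] 4
216 [(312, [0.507, 0.009, 0.231]), (313, [0.504, 0.009, 0.232])] 2
218 [(312, [0.508, 0.007, 0.225]), (313, [0.505, 0.009, 0.227])] 2
220 [(312, [0.507, 0.009, 0.222]), (313, [0.505, 0.009, 0.223])] 2
222 [(312, [0.508, 0.008, 0.217]), (313, [0.506, 0.007, 0.216])] 2
224 [(312, [0.506, 0.01, 0.213]), (313, [0.506, 0.007, 0.212])] 2
226 [(312, [0.508, 0.008, 0.207]), (313, [0.505, 0.009, 0.209]), (314, [0.505, 0.005, 0.206])] 3
228 [(312, [0.509, 0.007, 0.201]), (313, [0.504, 0.01, 0.205]), (314, [0.504, 0.006, 0.203])] 3
230 [(312, [0.508, 0.008, 0.198]), (313, [0.506, 0.007, 0.198]), (314, [0.505, 0.005, 0.197])] 3
232 [(312, [0.509, 0.007, 0.192]), (313, [0.506, 0.007, 0.193]), (314, [0.506, 0.004, 0.192])] 3
234 [(312, [0.509, 0.007, 0.187]), (313, [0.505, 0.009, 0.189]), (314, [0.506, 0.005, 0.187])] 3
236 [(312, [0.508, 0.008, 0.183]), (313, [0.506, 0.008, 0.184]), (314, [0.504, 0.007, 0.184])] 3
238 [(312, [0.509, 0.007, 0.178]), (313, [0.504, 0.01, 0.181]), (314, [0.505, 0.006, 0.179])] 3
240 [(312, [0.507, 0.009, 0.174]), (313, [0.506, 0.008, 0.174]), (314, [0.506, 0.004, 0.172])] 3
242 [(312, [0.509, 0.007, 0.168]), (313, [0.506, 0.007, 0.169]), (314, [0.507, 0.003, 0.167])] 3
244 [(313, [0.506, 0.008, 0.165]), (314, [0.504, 0.007, 0.165])] 2
246 [(314, [0.503, 0.008, 0.161]), (315, [0.501, 0.008, 0.162]), (320, [0.489, 0.007, 0.166])] 3
248 [(315, [0.499, 0.011, 0.159]), (316, [0.499, 0.007, 0.157]), (317, [0.494, 0.011, 0.161])] 6
250 [(317, [0.495, 0.01, 0.155])] 1
252 [(315, [0.515, -0.011, 0.131]), (318, [0.51, -0.016, 0.13]), (323, [0.501, -0.021, 0.131])] 3
254 [] 0
```

View pics/l2.png

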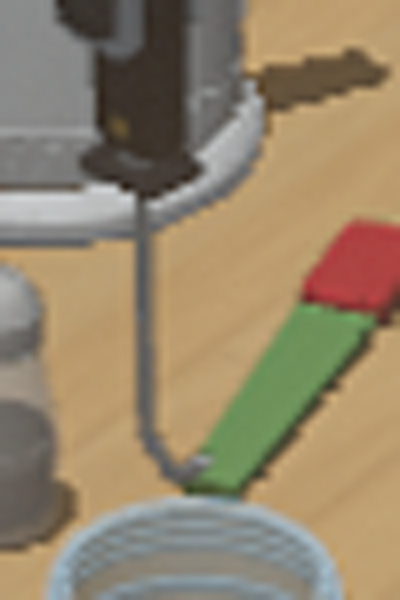

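{"method": "play_rows", "body": {"motion": [[[0.002,0,-0.03],[0,0,0]],[[0.002,0,-0.07],[0,0,0]],[[0.002,0,-0.11],[0,0,0]],[[0.002,0,-0.14],[0,0,0]],[[0.002,0,-0.165],[0,0,0]],[[0.002,0,-0.185],[0,0,0]],[[0.002,0,-0.205],[0,0,0]],[[0.002,0,-0.22],[0,0,0]],[[0.002,0,-0.23],[0,0,0]],[[0.002,0,-0.23],[0,0,0]]]}}

```text
time: 8.93
tool_pos: [0.5119, 0.0073, 0.1663]
tcp_rot: [-1.132, 1.323, -1.322]
wrist_force: [-1.0, -0.4, -0.4]
width: 0.136
```

```bash
python3 - <<'E'
from h import *
p,d=look('l3',(290,240,350,330),7)
E
```

```text
8.975 [0.5121 0.0073 0.1665] [-0.155 -0.988 -0.   ] [-0.96 -0.13 -1.03] 0.132
```

View pics/l3.png

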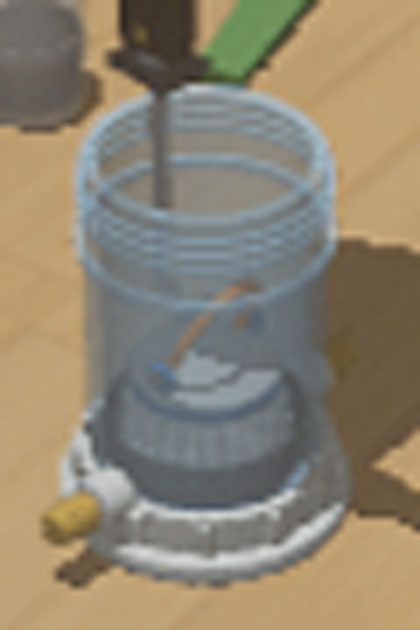

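{"method": "play_rows", "body": {"motion": [[[0,0,-0.006],[0,0,0]],[[0,0,-0.0125],[0,0,0]],[[-0.005,0.0008,-0.0125],[0,0,0]],[[-0.012,0.002,-0.0125],[0,0,0]],[[-0.019,0.003,-0.0125],[0,0,0]],[[-0.026,0.004,-0.0125],[0,0,0]],[[-0.026,0.004,-0.0125],[0,0,0]]]}}

```text
time: 9.85
tool_pos: [0.5015, 0.0089, 0.1615]
tcp_rot: [-1.132, 1.322, -1.323]
wrist_force: [-0.2, 0.6, -1.1]
width: 0.136
```

{"method": "play_rows", "body": {"motion": [[[-0.006,0.001,0],[0,0,0]],[[-0.012,0.002,0],[0,0,0]],[[-0.018,0.003,0],[0,0,0]],[[-0.024,0.004,0],[0,0,0]],[[-0.029,0.0045,0],[0,0,0]],[[-0.029,0.0045,0],[0,0,0]]]}}

```text
time: 10.6
tool_pos: [0.4899, 0.0107, 0.1615]
tcp_rot: [-1.132, 1.323, -1.323]
wrist_force: [0.1, -0.0, -0.1]
width: 0.136
```

```bash
python3 - <<'E'
from h import *
p,d=look('l4',(290,240,350,330),7)
T=wrist_pose();p,d=shot('wrist');u,v=wproj(np.array([.49,.01,.08]),T).astype(int);print(u,v)
cv2.imwrite('pics/l4w.png',cv2.resize(cv2.cvtColor(p[max(0,v-60):v+60,u-60:u+60],cv2.COLOR_RGB2BGR),None,fx=5,fy=5,interpolation=cv2.INTER_CUBIC))
E
```

```text
10.65 [0.49   0.0107 0.1615] [-0.155 -0.988  0.   ] [ 0.24  0.75 -0.89] 0.136
323 238
```

View pics/l4.png

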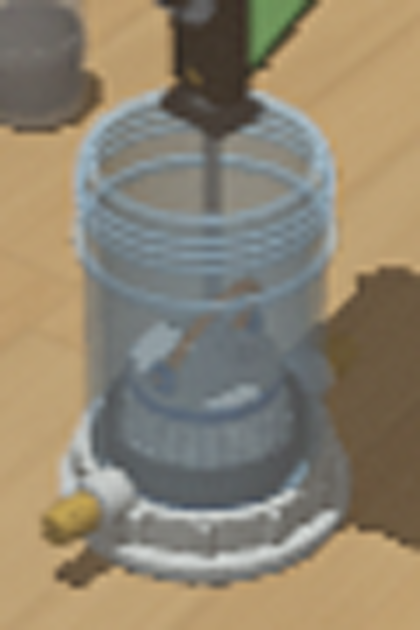

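View pics/l4w.png

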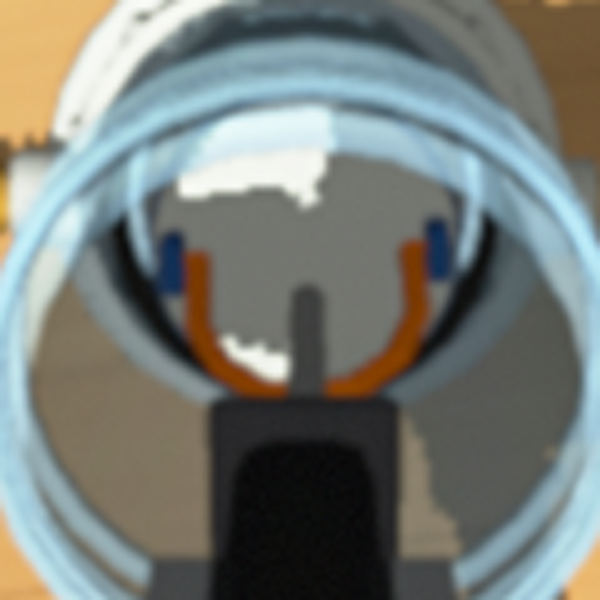

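{"method": "play_rows", "body": {"motion": [[[0,0,0.01],[0,0,0]],[[0,0,0.02],[0,0,0]],[[0,0,0.03],[0,0,0]],[[0,0,0.038],[0,0,0]],[[0,0,0.0425],[0,0,0]],[[0.006,-0.001,0.0425],[0,0,0]],[[0.013,-0.002,0.0425],[0,0,0]],[[0.02,-0.003,0.0425],[0,0,0]],[[0.027,-0.004,0.0425],[0,0,0]],[[0.031,-0.005,0.0425],[0,0,0]]]}}

```text
time: 11.95
tool_pos: [0.5026, 0.0087, 0.1784]
tcp_rot: [-1.132, 1.323, -1.322]
wrist_force: [0.0, -0.1, 0.1]
width: 0.134
```

```bash
python3 - <<'E'
from h import *
p,d=look('l5',(290,240,350,330),7)
T=wrist_pose();p,d=shot('wrist');u,v=wproj(np.array([.49,.01,.08]),T).astype(int);print(u,v)
cv2.imwrite('pics/l5w.png',cv2.resize(cv2.cvtColor(p[max(0,v-60):v+60,u-60:u+60],cv2.COLOR_RGB2BGR),None,fx=5,fy=5,interpolation=cv2.INTER_CUBIC))
E
```

```text
12.0 [0.5028 0.0086 0.1784] [-0.155 -0.988 -0.   ] [-1.58 -0.46 -0.44] 0.137
323 248
```

View pics/l5.png

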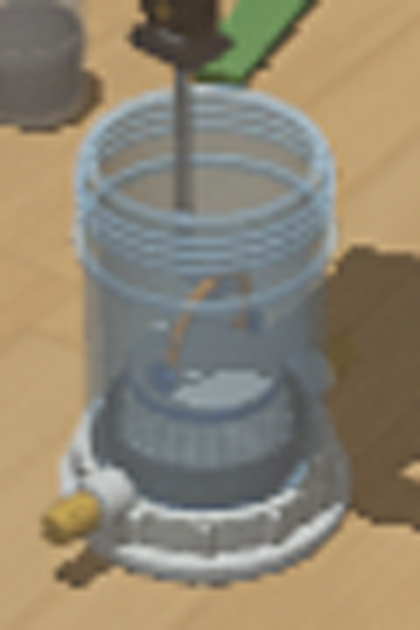

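View pics/l5w.png

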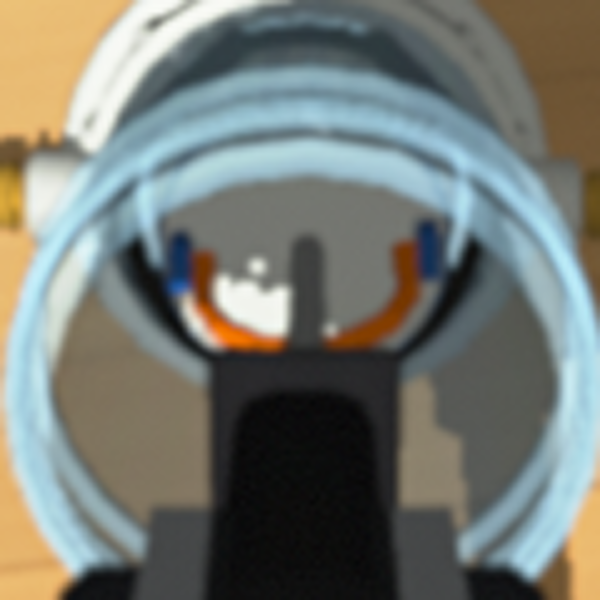

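{"method": "play_rows", "body": {"motion": [[[0,0,0.002],[0,0,0]],[[0,0,0.004],[0,0,0]],[[0,0,0.006],[0,0,0]],[[0,0,0.0075],[0,0,0]],[[0,0,0.009],[0,0,0]],[[0,0,0.01],[0,0,0]],[[0,0,0.011],[0,0,0]],[[0,0,0.012],[0,0,0]],[[0,0,0.013],[0,0,0]],[[0,0,0.014],[0,0,0]]]}}

```text
time: 13.3
tool_pos: [0.5021, 0.0087, 0.1836]
tcp_rot: [-1.132, 1.323, -1.322]
wrist_force: [0.3, 0.2, -5.7]
width: 0.135
```

{"method": "play_rows", "body": {"motion": [[[0,0,0.001],[0,0,0]],[[0,0,0.002],[0,0,0]],[[0,0,0.003],[0,0,0]],[[0,0,0.004],[0,0,0]],[[0,0,0.005],[0,0,0]],[[0,0,0.006],[0,0,0]],[[0,0,0.007],[0,0,0]],[[0,0,0.008],[0,0,0]],[[0,0,0.009],[0,0,0]],[[0,0,0.01],[0,0,0]]]}}

```text
time: 14.55
tool_pos: [0.5024, 0.0087, 0.188]
tcp_rot: [-1.132, 1.323, -1.322]
wrist_force: [-0.2, -0.0, -12.2]
width: 0.134
```

```bash
python3 - <<'E'
from h import *
p,d=look('l6',(290,240,350,330),7)
E
```

```text
14.6 [0.5024 0.0087 0.1881] [-0.155 -0.988  0.   ] [  0.15   0.21 -10.64] 0.135
```

View pics/l6.png

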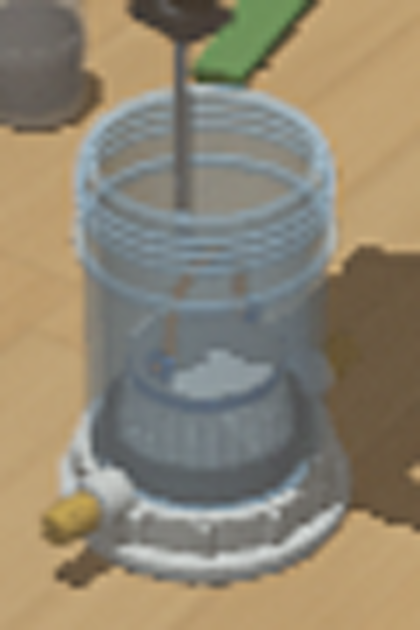

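{"method": "play_rows", "body": {"motion": [[[0,0,0.0012],[0,0,0]],[[0,0,0.0026],[0,0,0]],[[0,0,0.004],[0,0,0]],[[0,0,0.0054],[0,0,0]],[[0,0,0.0068],[0,0,0]],[[0,0,0.0082],[0,0,0]],[[0,0,0.0096],[0,0,0]],[[0,0,0.011],[0,0,0]],[[0,0,0.0124],[0,0,0]],[[0,0,0.0138],[0,0,0]]]}}

```text
time: 15.85
tool_pos: [0.5025, 0.0087, 0.1937]
tcp_rot: [-1.132, 1.322, -1.323]
wrist_force: [-0.4, -0.1, -11.6]
width: 0.132
```

{"method": "play_rows", "body": {"motion": [[[0,0,0.0014],[0,0,0]],[[0,0,0.0028],[0,0,0]],[[0,0,0.0042],[0,0,0]],[[0,0,0.0056],[0,0,0]],[[0,0,0.007],[0,0,0]],[[0,0,0.0084],[0,0,0]],[[0,0,0.0098],[0,0,0]],[[0,0,0.0112],[0,0,0]],[[0,0,0.0126],[0,0,0]],[[0,0,0.014],[0,0,0]]]}}

```text
time: 17.1
tool_pos: [0.5024, 0.0087, 0.1992]
tcp_rot: [-1.132, 1.323, -1.322]
wrist_force: [0.2, 1.1, -2.3]
width: 0.138
```

```bash
python3 - <<'E'
from h import *
p,d=look('l7',(290,230,350,320),7)
T=wrist_pose();p,d=shot('wrist');u,v=wproj(np.array([.49,.01,.1]),T).astype(int);print(u,v)
cv2.imwrite('pics/l7w.png',cv2.resize(cv2.cvtColor(p[max(0,v-60):v+60,u-60:u+60],cv2.COLOR_RGB2BGR),None,fx=5,fy=5,interpolation=cv2.INTER_CUBIC))
print(bot.read_state()['wrist_force'])
E
```

```text
17.15 [0.5024 0.0087 0.1992] [-0.155 -0.988 -0.   ] [ 0.38  0.09 -1.19] 0.14
323 247
[ 0.04578364 -0.24002396 -2.40670172]
```

View pics/l7.png

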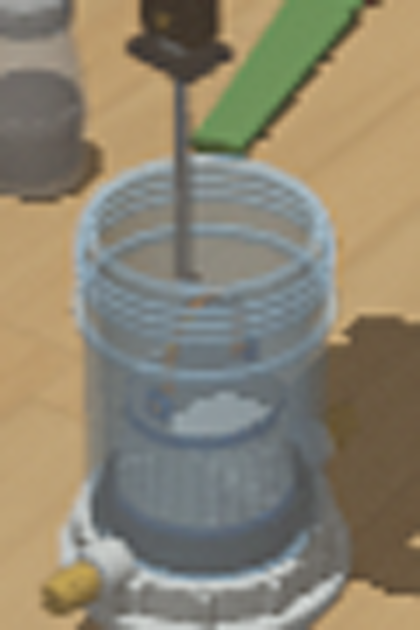

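View pics/l7w.png

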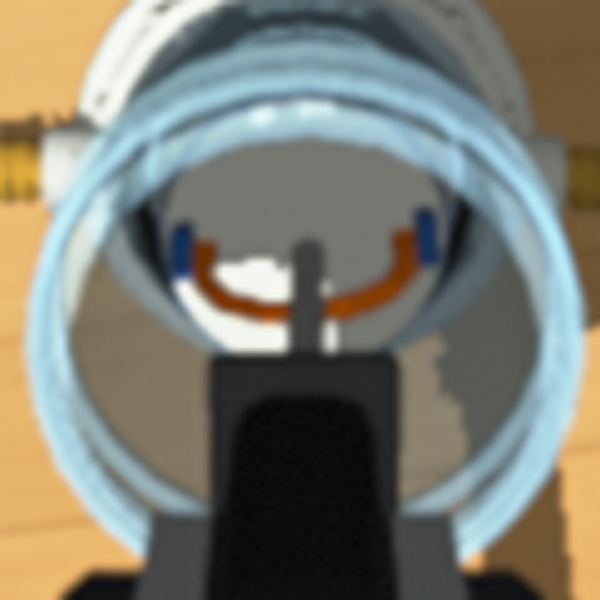

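{"method": "play_rows", "body": {"motion": [[[0,0,0.0015],[0,0,0]],[[0,0,0.003],[0,0,0]],[[0,0,0.0045],[0,0,0]],[[0,0,0.006],[0,0,0]],[[0,0,0.0075],[0,0,0]],[[0,0,0.01],[0,0,0]],[[0,0,0.015],[0,0,0]],[[0,0,0.022],[0,0,0]],[[0,0,0.031],[0,0,0]],[[0,0,0.042],[0,0,0]]]}}

```text
time: 18.45
tool_pos: [0.5025, 0.0087, 0.2163]
tcp_rot: [-1.132, 1.323, -1.323]
wrist_force: [0.1, 1.1, -3.3]
width: 0.136
```

{"method": "play_rows", "body": {"motion": [[[0,0,0.013],[0,0,0]],[[0,0,0.027],[0,0,0]],[[0,0,0.042],[0,0,0]],[[0,0,0.057],[0,0,0]],[[0,0,0.072],[0,0,0]],[[0,0,0.087],[0,0,0]],[[0,0,0.102],[0,0,0]],[[0,0,0.117],[0,0,0]],[[0,0,0.132],[0,0,0]],[[0,0,0.147],[0,0,0]]]}}

```text
time: 19.7
tool_pos: [0.5025, 0.0087, 0.2752]
tcp_rot: [-1.132, 1.323, -1.323]
wrist_force: [-0.2, 0.1, -3.8]
width: 0.139
```

{"method": "play_rows", "body": {"motion": [[[0,0,0.015],[0,0,0]],[[0,0,0.03],[0,0,0]],[[0,0,0.045],[0,0,0]],[[0,0,0.06],[0,0,0]],[[0,0,0.075],[0,0,0]],[[0,0,0.09],[0,0,0]],[[0,0,0.102],[0,0,0]],[[0,0,0.11],[0,0,0]],[[0,0,0.114],[0,0,0]],[[0,0,0.115],[0,0,0]]]}}

```text
time: 20.95
tool_pos: [0.5024, 0.0087, 0.3208]
tcp_rot: [-1.132, 1.323, -1.323]
wrist_force: [0.1, -0.3, -3.4]
width: 0.137
```

```bash
python3 - <<'E'
from h import *
p,d=look('l8',(270,180,370,330),4)
np.savez('s8.npz',p=p,d=d)
E
```

```text
21.0 [0.5024 0.0087 0.3207] [-0.155 -0.988  0.   ] [ 0.19 -0.41 -4.29] 0.135
```

View pics/l8.png

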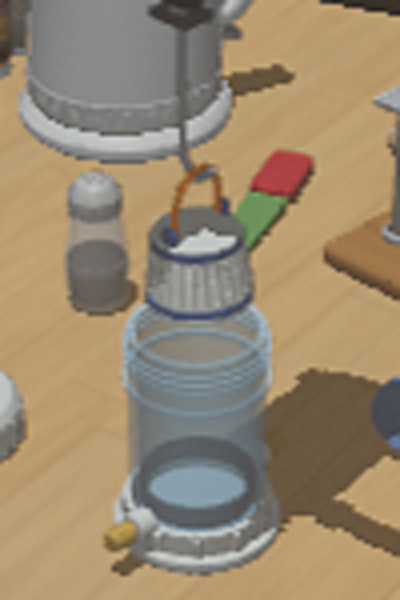

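```bash
python3 - <<'E'
from h import *
np.set_printoptions(precision=4,suppress=True)
a=np.load('s8.npz');W=cloud('scene',a['d'])
m=(abs(W[...,0]-.49)<.05)&(abs(W[...,1]-.01)<.05)&(W[...,2]>.14)&(W[...,2]<.2)
w=W[m];print(w.min(0),w.max(0))
# fit circle axis w/ taper
from scipy.optimize import least_squares
q=w[(w[:,2]>.152)&(w[:,2]<.183)]
f=lambda p:np.hypot(q[:,0]-p[0],q[:,1]-p[1])-(.0285-.005*(q[:,2]-p[2])/.04)
g=lambda p:np.hypot(q[:,0]-p[0],q[:,1]-p[1])-(.0285-.005*(q[:,2]-.149)/.04)
r=least_squares(g,[.49,.01],loss='soft_l1',f_scale=.002);print(r.x,np.std(r.fun),len(q))
w=np.load('w4.npz')
W=wcloud(w['d'],w['T']);p=w['p'].astype(int)
for W,p,n in((W,p,'wrist'),(cloud('scene',a['d']),a['p'].astype(int),'scene'),(cloud('top',np.load('top0.npz')['d']),np.load('top0.npz')['p'].astype(int),'top')):
    m=(p[...,2]>p[...,0]+40)&(abs(W[...,0]-.488)<.09)&(abs(W[...,1]-.23)<.09)&(W[...,2]<.03)
    q=W[m];print(n,len(q),q.min(0),q.max(0),cv2.minEnclosingCircle(q[:,:2].astype(np.float32)))
    hull=cv2.convexHull(q[:,:2].astype(np.float32))[:,0];print(cv2.fitEllipse(hull)[:2])
n=16
k=np.arange(1,n+1)/n; print((k*k*(3-2*k)).round(3))
E
```

```text
[ 0.4595 -0.0137  0.1472] [0.5118 0.0398 0.1994]
[0.4891 0.0087] 0.0015391277550127105 382
wrist 8067 [ 0.4193  0.1586 -0.0062] [0.5561 0.3049 0.0179] ((0.49141910672187805, 0.23442719876766205), 0.0767950490117073)
((0.48852601647377014, 0.23015184700489044), (0.13535809516906738, 0.14595137536525726))
scene 2904 [0.4183 0.1591 0.0004] [0.5567 0.297  0.0191] ((0.4873054027557373, 0.22644378244876862), 0.0714920237660408)
((0.48712313175201416, 0.22770348191261292), (0.1360003501176834, 0.13933499157428741))
top 2207 [ 0.421   0.1599 -0.0119] [0.5555 0.3037 0.0201] ((0.4875667691230774, 0.23119065165519714), 0.07274030894041061)
((0.4877202808856964, 0.22806964814662933), (0.13382555544376373, 0.14078858494758606))
[0.011 0.043 0.092 0.156 0.232 0.316 0.407 0.5   0.593 0.684 0.768 0.844
 0.908 0.957 0.989 1.   ]
```

{"method": "play_rows", "body": {"motion": [[[0,0.004,0],[0,0,0]],[[0,0.015,0],[0,0,0]],[[0,0.033,0],[0,0,0]],[[0,0.057,0],[0,0,0]],[[-0.001,0.085,0],[0,0,0]],[[-0.002,0.118,0],[0,0,0]],[[-0.002,0.154,0],[0,0,0]],[[-0.003,0.192,0],[0,0,0]],[[-0.003,0.232,0],[0,0,0]],[[-0.003,0.2725,0],[0,0,0]]]}}

```text
time: 22.25
tool_pos: [0.5012, 0.1189, 0.3208]
tcp_rot: [-1.132, 1.322, -1.322]
wrist_force: [0.7, -0.0, -3.8]
width: 0.138
```

{"method": "play_rows", "body": {"motion": [[[0,0.0405,0],[0,0,0]],[[-0.001,0.0805,0],[0,0,0]],[[-0.001,0.1185,0],[0,0,0]],[[-0.002,0.1545,0],[0,0,0]],[[-0.002,0.1875,0],[0,0,0]],[[-0.003,0.2155,0],[0,0,0]],[[-0.003,0.2395,0],[0,0,0]],[[-0.003,0.2575,0],[0,0,0]],[[-0.003,0.2685,0],[0,0,0]],[[-0.003,0.2725,0],[0,0,0]]]}}

```text
time: 23.5
tool_pos: [0.5001, 0.2268, 0.3208]
tcp_rot: [-1.132, 1.323, -1.323]
wrist_force: [0.0, -1.1, -3.1]
width: 0.134
```

```bash
python3 - <<'E'
from h import *
p,d=look('l9',(200,240,320,400),4)
np.savez('s9.npz',p=p,d=d)
T=wrist_pose();p,d=shot('wrist','w9.png');np.savez('w9.npz',p=p,d=d,T=T)
E
```

```text
23.55 [0.5001 0.2268 0.3208] [-0.155 -0.988  0.   ] [ 0.14  0.59 -3.83] 0.135
```

View pics/l9.png

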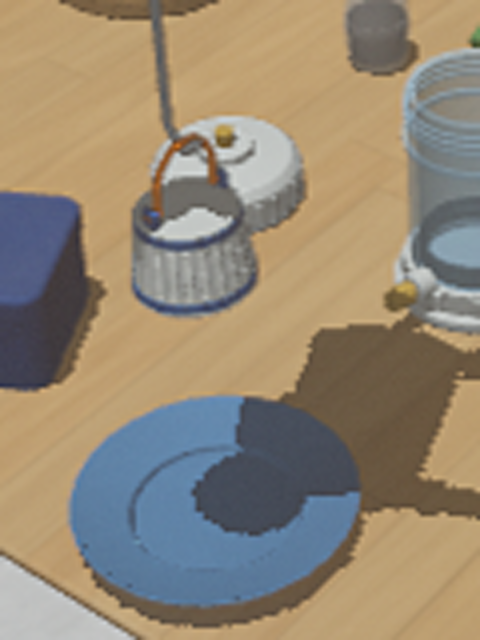

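View pics/w9.png

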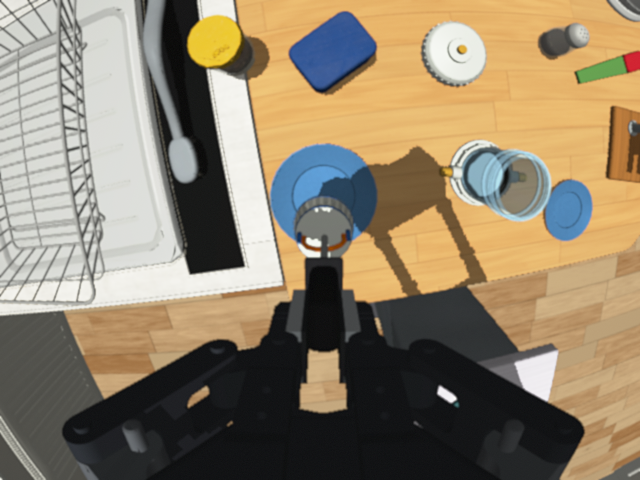

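```bash
cat >> h.py <<'E'
from scipy.optimize import least_squares
def cart(W,cx,cy,z0):
    m=(abs(W[...,0]-cx)<.05)&(abs(W[...,1]-cy)<.05)&(W[...,2]>z0+.004)&(W[...,2]<z0+.035);q=W[m]
    g=lambda p:np.hypot(q[:,0]-p[0],q[:,1]-p[1])-(.0285-.005*(q[:,2]-z0)/.04)
    r=least_squares(g,[cx,cy],loss='soft_l1',f_scale=.002);return r.x,np.std(r.fun),len(q),q[:,2].min()
def dish(W,p):
    p=p.astype(int);out=[]
    m=(p[...,2]>p[...,0]+25)&(abs(W[...,0]-.488)<.09)&(abs(W[...,1]-.23)<.09)&(W[...,2]<.03)
    q=W[m];r=[]
    # rim points: farthest per angle
    c=np.array([.488,.229])
    for _ in range(3):
        a=np.arctan2(q[:,1]-c[1],q[:,0]-c[0]);rr=np.hypot(*(q[:,:2]-c).T)
        pts=[]
        for k in range(72):
            s=(a>=-np.pi+k*np.pi/36)&(a<-np.pi+(k+1)*np.pi/36)
            if s.sum()>3:pts.append(q[s][np.argmax(rr[s]),:2])
        pts=np.array(pts);f=lambda v:np.hypot(*(pts-v[:2]).T)-.07
        s=least_squares(f,c,loss='soft_l1',f_scale=.002);c=s.x
    return c,np.std(s.fun),len(pts)
E
python3 - <<'E'
from h import *
np.set_printoptions(precision=4,suppress=True)
a=np.load('s9.npz');W=cloud('scene',a['d']);print(cart(W,.489,.228,.149),dish(W,a['p']))
a=np.load('w9.npz');W=wcloud(a['d'],a['T']);print(dish(W,a['p']))
a=np.load('top0.npz');W=cloud('top',a['d']);print(dish(W,a['p']))
a=np.load('w4.npz');W=wcloud(a['d'],a['T']);print(dish(W,a['p']))
a=np.load('scene0.npz');W=cloud('scene',a['d']);print(dish(W,a['p']))
for l in('dish',):print([(r['conf'],toworld('scene',r['xyz'])) for r in cams.mark_of('scene',l)])
print(wlab('dish',wrist_pose()))
E
```

```text
(array([0.4871, 0.2278]), np.float64(0.0013437891625237995), 496, np.float64(0.1531246172198719)) (array([0.487 , 0.2263]), np.float64(0.004854335339700446), 58)
(array([0.4873, 0.2282]), np.float64(0.0009103998492190639), 59)
(array([0.4877, 0.2273]), np.float64(0.0021490210001714103), 72)
(array([0.4879, 0.228 ]), np.float64(0.001876854901777805), 72)
(array([0.4872, 0.2274]), np.float64(0.0009358178302295321), 72)
[(0.92, array([ 0.4166, -0.1464, -0.0034])), (0.68, array([ 0.4877,  0.2239, -0.0043]))]
[(0.87, array([ 0.427 , -0.1467, -0.0021])), (0.59, array([0.4883, 0.2309, 0.004 ])), (0.31, array([ 0.6936,  0.308 , -0.0029])), (0.18, array([0.4882, 0.0143, 0.0019]))]
```

{"method": "play_rows", "body": {"motion": [[[0,0,-0.005],[0,0,0]],[[0,0,-0.02],[0,0,0]],[[0,0,-0.05],[0,0,0]],[[0,0,-0.095],[0,0,0]],[[0,0,-0.15],[0,0,0]],[[0,0,-0.2],[0,0,0]],[[0,0,-0.245],[0,0,0]],[[0,0,-0.28],[0,0,0]],[[0,0,-0.305],[0,0,0]],[[0,0,-0.32],[0,0,0]]]}}

```text
time: 24.95
tool_pos: [0.5001, 0.2267, 0.1924]
tcp_rot: [-1.132, 1.323, -1.323]
wrist_force: [0.2, -0.3, -3.9]
width: 0.139
```

{"method": "play_rows", "body": {"motion": [[[0,0,-0.008],[0,0,0]],[[0,0,-0.014],[0,0,0]],[[0,0,-0.018],[0,0,0]],[[0,0,-0.022],[0,0,0]],[[0,0,-0.025],[0,0,0]],[[0,0,-0.0275],[0,0,0]],[[0,0,-0.03],[0,0,0]],[[0,0,-0.03],[0,0,0]]]}}

```text
time: 25.95
tool_pos: [0.5, 0.2267, 0.1807]
tcp_rot: [-1.132, 1.323, -1.323]
wrist_force: [0.1, 0.1, -3.7]
width: 0.136
```

```bash
python3 - <<'E'
from h import *
np.set_printoptions(precision=4,suppress=True)
p,d=look('l10',(200,260,300,410),4)
W=cloud('scene',d);print(cart(W,.4875,.228,.016))
s=bot.read_state();print(s['wrist_force'])
E
```

```text
26.0 [0.5    0.2267 0.1808] [-0.155 -0.988  0.   ] [-0.21  0.34 -4.58] 0.139
(array([0.4882, 0.226 ]), np.float64(0.006007755273173556), 657, np.float64(0.02018135771745832))
[-0.2105  0.3351 -4.5793]
```

View pics/l10.png

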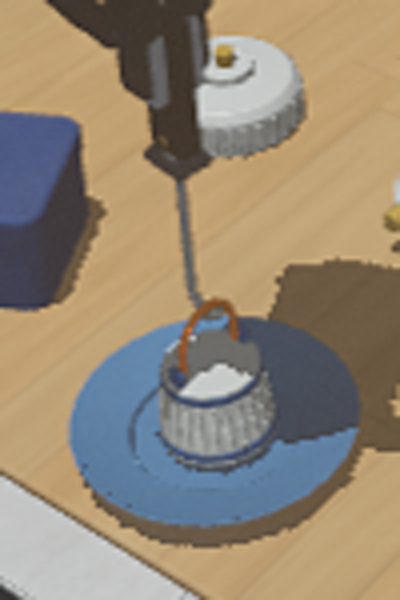

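{"method": "play_rows", "body": {"motion": [[[0,0,-0.002],[0,0,0]],[[0,0,-0.004],[0,0,0]],[[0,0,-0.006],[0,0,0]],[[0,0,-0.008],[0,0,0]],[[0,0,-0.01],[0,0,0]],[[0,0,-0.012],[0,0,0]],[[0,0,-0.014],[0,0,0]],[[0,0,-0.016],[0,0,0]],[[0,0,-0.016],[0,0,0]]]}}

```text
time: 27.12
tool_pos: [0.5002, 0.2268, 0.1746]
tcp_rot: [-1.131, 1.322, -1.323]
wrist_force: [-0.0, -0.8, -1.5]
width: 0.136
```

```bash
python3 - <<'E'
from h import *
np.set_printoptions(precision=4,suppress=True)
p,d=look('l11',(200,260,300,410),4)
W=cloud('scene',d);print(cart(W,.4875,.228,.005))
E
```

```text
27.175 [0.5002 0.2268 0.1745] [-0.155 -0.988 -0.   ] [ 0.14  0.16 -0.68] 0.136
(array([0.4859, 0.2271]), np.float64(0.013920467926532964), 833, np.float64(0.009007833386163146))
```

View pics/l11.png

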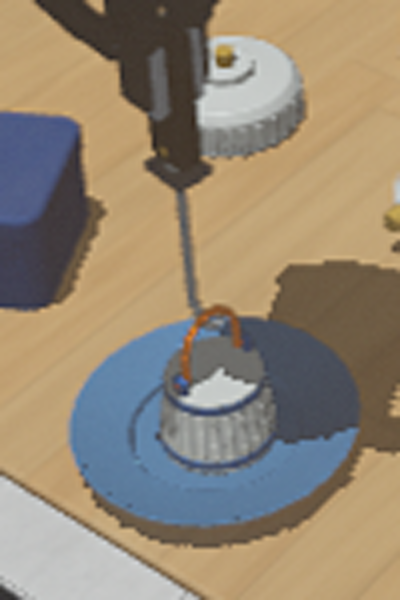

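{"method": "play_rows", "body": {"motion": [[[0,0,-0.006],[0,0,0]],[[0,0,-0.014],[0,0,0]],[[0,0,-0.022],[0,0,0]],[[0,0,-0.03],[0,0,0]],[[0,0,-0.036],[0,0,0]],[[0,0,-0.0375],[0,0,0]],[[0,0,-0.0375],[0,0,0]]]}}

```text
time: 28.05
tool_pos: [0.5001, 0.2267, 0.1594]
tcp_rot: [-1.132, 1.323, -1.323]
wrist_force: [-0.4, -0.1, -1.3]
width: 0.13
```

```bash
python3 - <<'E'
from h import *
p,d=look('l12',(220,310,280,390),7)
E
```

```text
28.1 [0.5001 0.2267 0.1595] [-0.155 -0.988 -0.   ] [ 0.19 -0.62 -1.55] 0.133
```

View pics/l12.png

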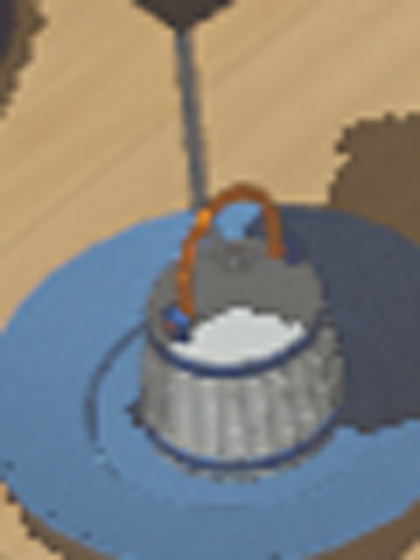

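{"method": "play_rows", "body": {"motion": [[[0.006,-0.001,0],[0,0,0]],[[0.015,-0.002,0],[0,0,0]],[[0.025,-0.004,0],[0,0,0]],[[0.035,-0.0055,0],[0,0,0]],[[0.045,-0.007,0],[0,0,0]],[[0.055,-0.009,0],[0,0,0]],[[0.065,-0.0105,0],[0,0,0]],[[0.075,-0.012,0],[0,0,0]],[[0.079,-0.0125,0],[0,0,0]],[[0.079,-0.0125,0],[0,0,0]]]}}

```text
time: 29.35
tool_pos: [0.5317, 0.2217, 0.1594]
tcp_rot: [-1.132, 1.323, -1.323]
wrist_force: [-1.0, 0.3, 0.5]
width: 0.134
```

```bash
python3 - <<'E'
from h import *
p,d=look('l13',(210,300,290,390),6)
E
```

```text
29.4 [0.5316 0.2217 0.1594] [-0.155 -0.988  0.   ] [ 1.08  0.56 -0.87] 0.135
```

View pics/l13.png

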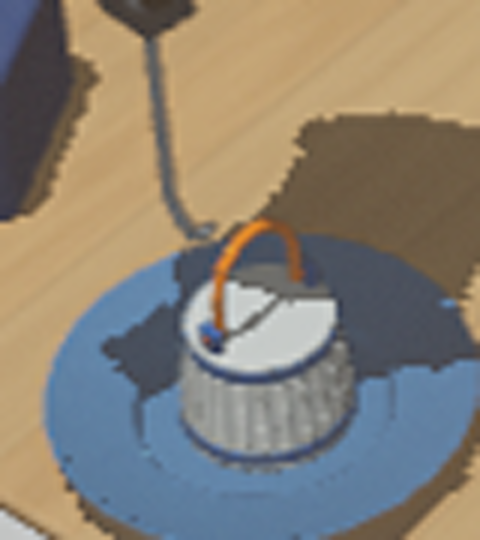

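{"method": "play_rows", "body": {"motion": [[[0,0,0.04],[0,0,0]],[[0,0,0.12],[0,0,0]],[[0,0,0.22],[0,0,0]],[[0,0,0.29],[0,0,0]],[[0,-0.05,0.325],[0,0,0]],[[-0.01,-0.13,0.325],[0,0,0]],[[-0.02,-0.23,0.325],[0,0,0]],[[-0.03,-0.34,0.325],[0,0,0]],[[-0.04,-0.46,0.325],[0,0,0]],[[-0.05,-0.58,0.325],[0,0,0]]]}}

```text
time: 30.65
tool_pos: [0.5105, -0.0127, 0.2892]
tcp_rot: [-1.133, 1.323, -1.323]
wrist_force: [0.7, -0.0, -1.3]
width: 0.136
```

{"method": "play_rows", "body": {"motion": [[[-0.01,-0.12,0],[0,0,0]],[[-0.02,-0.24,0],[0,0,0]],[[-0.03,-0.36,0],[0,0,0]],[[-0.035,-0.47,0],[0,0,0]],[[-0.0365,-0.56,0],[0,0,0]],[[-0.0365,-0.63,0],[0,0,0]],[[-0.0365,-0.67,0],[0,0,0]],[[-0.0365,-0.6765,0],[0,0,0]],[[-0.0365,-0.6765,0],[0,0,0]],[[-0.0365,-0.6765,0],[0,0,0]]]}}

```text
time: 31.9
tool_pos: [0.4971, -0.2799, 0.2895]
tcp_rot: [-1.132, 1.322, -1.321]
wrist_force: [-0.0, -0.4, -0.4]
width: 0.138
```

```bash
python3 - <<'E'
from h import *
np.set_printoptions(precision=4,suppress=True)
p,d=look('l14',(330,120,440,260),4)
np.savez('s14.npz',p=p,d=d)
T=wrist_pose();pw,dw=shot('wrist','w14.png');np.savez('w14.npz',p=pw,d=dw,T=T)
s=bot.read_state();t=s['tool_pos'];print(s['time'],t)
W=cloud('scene',d)
m=(abs(W[...,0]-.495)<.03)&(abs(W[...,1]+.28)<.03)&(W[...,2]>.17)&(W[...,2]<.265)
for v in range(480):
    q=W[v][m[v]]
    if len(q)>0 and v%3==0:print(v,np.nonzero(m[v])[0][:6],q[:6].mean(0),len(q))
E
```

```text
31.95 [ 0.4972 -0.28    0.2895] [-0.153 -0.988 -0.   ] [-0.54  0.52 -0.1 ] 0.133
32.0 [ 0.4972 -0.28    0.2895]
156 [390 391] [ 0.4942 -0.2795  0.2608] 2
159 [390 391] [ 0.4929 -0.2782  0.2541] 2
162 [390 391] [ 0.4931 -0.2797  0.246 ] 2
165 [390 391] [ 0.4914 -0.2776  0.2396] 2
168 [389 390 391] [ 0.4938 -0.2808  0.2301] 3
171 [389 390] [ 0.4915 -0.275   0.2253] 2
174 [389 390] [ 0.4925 -0.2779  0.2162] 2
177 [389 390] [ 0.4929 -0.2799  0.2075] 2
180 [389 390] [ 0.4933 -0.2817  0.1988] 2
183 [390 391 395 396] [ 0.4821 -0.2791  0.1952] 4
186 [392 393 394] [ 0.4801 -0.2765  0.1889] 3
```

View pics/l14.png

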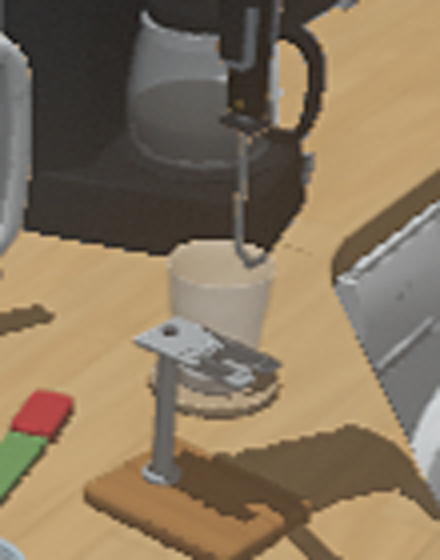

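View pics/w14.png

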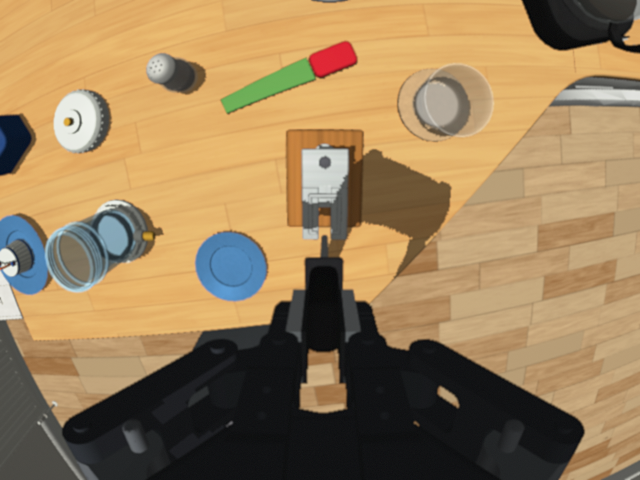

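```bash
python3 - <<'E'
from h import *
np.set_printoptions(precision=4,suppress=True)
a=np.load('w3.npz');b=np.load('w14.npz')
A=cv2.cvtColor(a['p'],cv2.COLOR_RGB2BGR)[225:355,285:365];B=cv2.cvtColor(b['p'],cv2.COLOR_RGB2BGR)[225:355,285:365]
cv2.imwrite('pics/cmp.png',cv2.resize(np.hstack([A,B]),None,fx=4.5,fy=4.5,interpolation=cv2.INTER_CUBIC))
for x in(a,b):
    W=wcloud(x['d'],x['T'])
    g=(abs(W[...,0]-.51)<.1)&(abs(W[...,1]+.285)<.1)
    rect(W,g&(abs(W[...,2]-.12)<.004),'plate')
    g=(abs(W[...,0]-.51)<.15)&(abs(W[...,1]+.285)<.15)
    rect(W,g&(W[...,2]>.005)&(W[...,2]<.03),'base')
s=bot.read_state();print(s['time'],s['tool_pos'],Ro.from_rotvec(s['tcp_rot']).as_matrix())
E
```

```text
plate 4254 [ 0.5159 -0.2844  0.1202] ((0.5121052265167236, -0.2839759588241577), (0.04272596910595894, 0.08478353917598724), 81.11933135986328)
base 4058 [ 0.5258 -0.2861  0.0137] ((0.5125859379768372, -0.28421035408973694), (0.09290748089551926, 0.11923877149820328), 81.19203186035156)
plate 3774 [ 0.5162 -0.2843  0.1202] ((0.5120750665664673, -0.2837078273296356), (0.04247334599494934, 0.08588854223489761), 81.7557373046875)
base 3833 [ 0.5254 -0.2859  0.0137] ((0.5132644176483154, -0.28418412804603577), (0.09255383908748627, 0.1185138076543808), 81.2613754272461)
32.0 [ 0.4972 -0.28    0.2895] [[-0.1533  0.0002  0.9882]
 [-0.9882  0.0001 -0.1533]
 [-0.0001 -1.      0.0002]]
```

View pics/cmp.png

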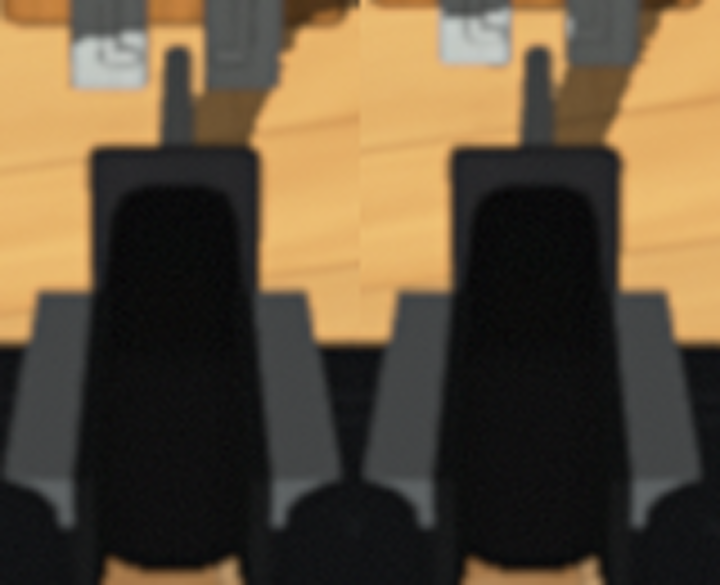

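{"method": "play_rows", "body": {"motion": [[[0,-0.0025,-0.02],[0,0,-0.003]],[[0,-0.0025,-0.07],[0,0,-0.003]],[[0,-0.0025,-0.12],[0,0,-0.003]],[[0,-0.0025,-0.17],[0,0,-0.003]],[[0,-0.0025,-0.22],[0,0,-0.003]],[[0,-0.0025,-0.27],[0,0,-0.003]],[[0,-0.0025,-0.31],[0,0,-0.003]],[[0,-0.0025,-0.34],[0,0,-0.003]],[[0,-0.0025,-0.35],[0,0,-0.003]],[[0,-0.0025,-0.35],[0,0,-0.003]]]}}

```text
time: 33.25
tool_pos: [0.4972, -0.282, 0.1495]
tcp_rot: [-1.13, 1.324, -1.324]
wrist_force: [-0.4, 0.4, 0.0]
width: 0.137
```

```bash
python3 - <<'E'
from h import *
p,d=look('l15',(345,170,415,270),6)
E
```

```text
33.3 [ 0.4975 -0.2822  0.15  ] [-0.157 -0.988  0.   ] [ 0.34 -0.12 -1.44] 0.135
```

View pics/l15.png

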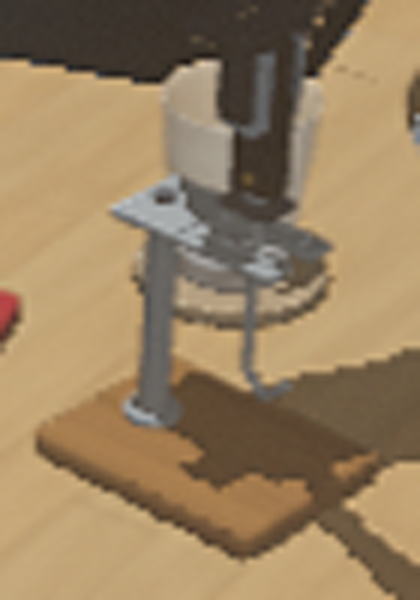

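{"method": "play_rows", "body": {"motion": [[[0,0,0],[0,0,0]],[[0,0,0],[0,0,0]],[[0,0,0],[0,0,0]]]}}

```text
time: 33.67
tool_pos: [0.4972, -0.282, 0.1498]
tcp_rot: [-1.13, 1.324, -1.325]
wrist_force: [0.1, 0.2, -0.7]
width: 0.136
```

```bash
python3 - <<'E'
from h import *
for i in range(4):
    s=bot.read_state();print(s['time'],s['tool_pos'].round(5),Ro.from_rotvec(s['tcp_rot']).as_matrix()[:,0].round(4)); cams.read_camera('top')
E
```

```text
33.675 [ 0.49722 -0.28202  0.14976] [-1.569e-01 -9.876e-01  2.000e-04]
33.725 [ 0.4972  -0.28196  0.14967] [-1.569e-01 -9.876e-01  2.000e-04]
33.775 [ 0.49711 -0.28195  0.14955] [-1.569e-01 -9.876e-01  1.000e-04]
33.825 [ 0.49711 -0.2819   0.1495 ] [-0.1569 -0.9876  0.    ]
```

{"method": "play_rows", "body": {"motion": [[[0,0.0025,0],[0,0,0]],[[0,0.0025,-0.004],[0,0,0]],[[0,0.0025,-0.01],[0,0,0]],[[0,0.0025,-0.015],[0,0,0]],[[0,0.0025,-0.02],[0,0,0]],[[0,0.0025,-0.024],[0,0,0]],[[0,0.0025,-0.027],[0,0,0]],[[0,0.0025,-0.027],[0,0,0]],[[0,0.0025,-0.027],[0,0,0]]]}}

```text
time: 35.0
tool_pos: [0.4971, -0.2809, 0.1387]
tcp_rot: [-1.13, 1.324, -1.324]
wrist_force: [-0.2, 0.1, -0.1]
width: 0.136
```

{"method": "play_rows", "body": {"motion": [[[0,0,-0.002],[0,0,0]],[[0,0,-0.004],[0,0,0]],[[0,0,-0.0055],[0,0,0]],[[0,0,-0.0065],[0,0,0]],[[0,0,-0.007],[0,0,0]],[[0,0,-0.007],[0,0,0]]]}}

```text
time: 35.75
tool_pos: [0.4971, -0.2809, 0.1362]
tcp_rot: [-1.131, 1.324, -1.324]
wrist_force: [-1.3, 1.8, 1.6]
width: 0.136
```

```bash
python3 - <<'E'
from h import *
p,d=look('l16',(345,170,415,270),6)
E
```

```text
35.8 [ 0.4971 -0.2809  0.1361] [-0.157 -0.988  0.   ] [-1.05  0.36  2.53] 0.138
```

View pics/l16.png

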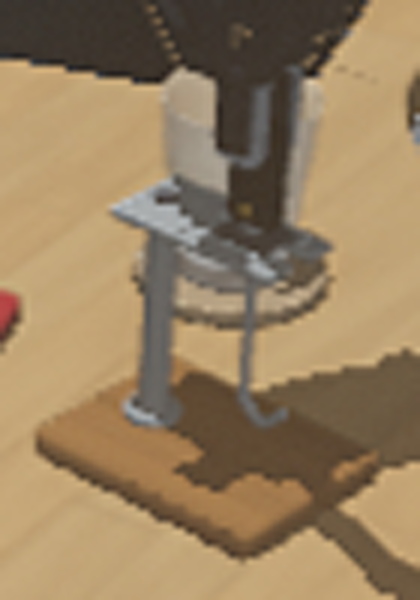

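{"method": "play_rows", "body": {"motion": [[[0,0,0],[0,0,0]],[[0,0,0],[0,0,0]],[[0,0,0],[0,0,0]],[[0,0,0],[0,0,0]],[[0,0,0],[0,0,0]]], "gripper": 0.55}}

```text
time: 36.42
tool_pos: [0.4971, -0.2809, 0.1357]
tcp_rot: [-1.131, 1.324, -1.324]
wrist_force: [0.0, 0.5, 0.2]
width: 0.452
```

```bash
python3 - <<'E'
from h import *
p,d=look('l17',(345,170,415,270),6)
T=wrist_pose();pw,dw=shot('wrist')
cv2.imwrite('pics/l17w.png',cv2.resize(cv2.cvtColor(pw[120:380,200:450],cv2.COLOR_RGB2BGR),None,fx=2.2,fy=2.2,interpolation=cv2.INTER_CUBIC))
E
```

```text
36.475 [ 0.4971 -0.2809  0.1358] [-0.157 -0.988 -0.   ] [-0.41  0.67 -0.37] 0.451
```

View pics/l17.png

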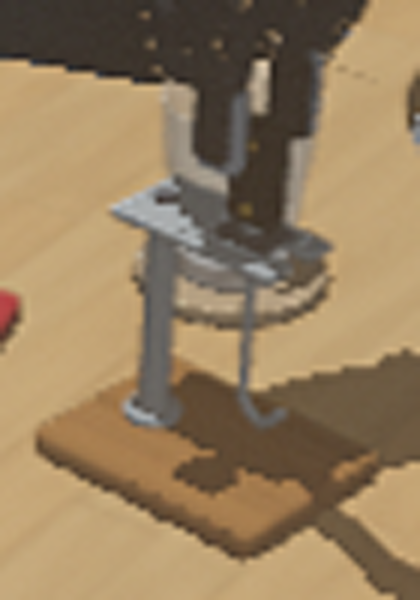

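View pics/l17w.png

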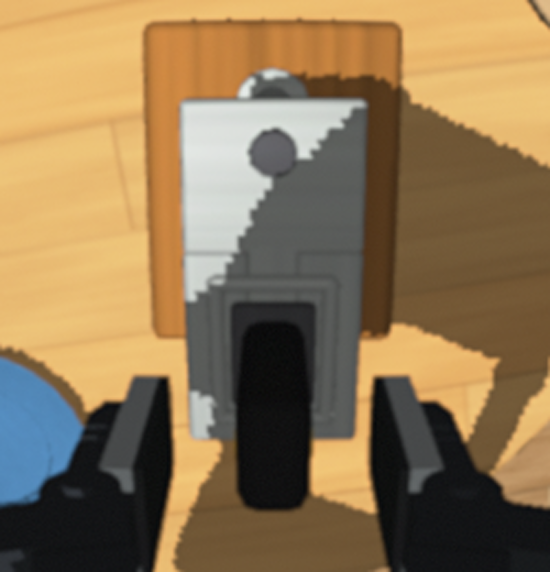

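Hook hangs seated inside the rim and square with the plate. Raising the gripper straight up and away.

{"method": "play_rows", "body": {"motion": [[[0,0,0.03],[0,0,0]],[[0,0,0.09],[0,0,0]],[[0,0,0.17],[0,0,0]],[[0,0,0.27],[0,0,0]],[[0,0,0.37],[0,0,0]],[[0,0,0.44],[0,0,0]],[[0,0,0.45],[0,0,0]],[[0,0,0.45],[0,0,0]],[[0,0,0.45],[0,0,0]]]}}

```text
time: 37.65
tool_pos: [0.4963, -0.2804, 0.3138]
tcp_rot: [-1.132, 1.327, -1.322]
wrist_force: [-0.2, 0.2, -0.5]
width: 0.451
```

```bash
python3 - <<'E'
from h import *
np.set_printoptions(precision=4,suppress=True)
T=wrist_pose();pw,dw=shot('wrist');W=wcloud(dw,T)
b=(abs(W[...,0]-.51)<.1)&(abs(W[...,1]+.285)<.1)
rect(W,b&(abs(W[...,2]-.1735)<.006),'handle top')
rect(W,b&(abs(W[...,2]-.12)<.004),'plate')
p,d=look('l18',(345,170,415,270),6);cv2.imwrite('pics/s18.png',cv2.cvtColor(p,cv2.COLOR_RGB2BGR))
Ws=cloud('scene',d);print('cart',cart(Ws,.4875,.228,.010))
pt,dt=shot('top','t18.png');Wt=cloud('top',dt)
m=(abs(Wt[...,0]-.488)<.04)&(abs(Wt[...,1]-.228)<.04)&(Wt[...,2]>.038)&(Wt[...,2]<.052)
q=Wt[m];print('cart top',q.mean(0),cv2.minEnclosingCircle(q[:,:2].astype(np.float32)),cv2.minAreaRect(q[:,:2].astype(np.float32)))
h=Ws[(abs(Ws[...,0]-.49)<.04)&(abs(Ws[...,1]+.28)<.04)&(Ws[...,2]>.14)&(Ws[...,2]<.19)];print('handle z max',h[:,2].max(),h.mean(0))
E
```

```text
handle top 408 [ 0.4959 -0.2815  0.1726] ((0.49531254172325134, -0.2813010513782501), (0.013761493377387524, 0.023694703355431557), 81.47689056396484)
plate 2954 [ 0.5184 -0.2848  0.1203] ((0.5122854709625244, -0.2836049795150757), (0.042340416461229324, 0.08455578237771988), 80.29861450195312)
37.75 [ 0.4964 -0.2805  0.3139] [-0.157 -0.988 -0.001] [ 0.04 -0.09  0.25] 0.447
cart (array([0.4868, 0.226 ]), np.float64(0.011274174019768735), 634, np.float64(0.014008974809166793))
cart top [0.4856 0.2247 0.0443] ((0.4860742390155792, 0.22587944567203522), 0.024788880720734596) ((0.485605388879776, 0.2248053401708603), (0.045725636184215546, 0.04717729985713959), 1.1895219087600708)
handle z max 0.17441593598536637 [ 0.4909 -0.2771  0.1581]
```

View pics/s18.png

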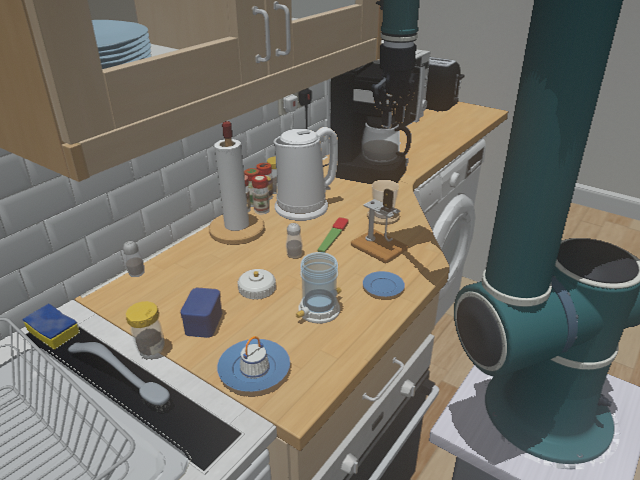

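View pics/l18.png

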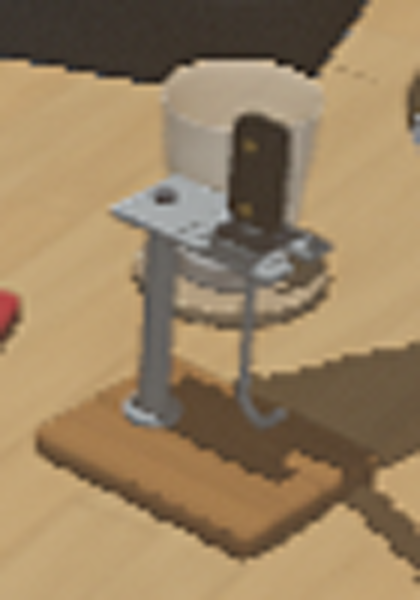

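```bash
python3 -c "
from workcell import bot
print(bot.finish_job())"
```

```text
the job is handed in; nothing more can be done
None
```

The job is handed in, at about 38 s on the robot's clock (limit 72 s). The spent cartridge stands upright in the large blue dish, and the hook is back in its stand.

- **Catching the loop:** the loop leaned about 24° towards the robot. I lowered the hook past it, slid the J under the crown and swung the loop upright, with no force showing above the sensor noise.
- **Drawing the cartridge out:** I pulled at 3 to 4.5 mm/s. The highest force I read was about 12 N, including the hook's own weight, against the 25 N tear limit. Forces were read only at the end of each move, so a brief higher peak could have gone unseen.
- **Placing:** the cartridge was set down at about 5 mm/s, and the hook came out of the loop without catching. The last check puts the cartridge's top about 2 to 3 mm off the dish's centre.
- **Hanging the hook:** the handle is within about 0.5 mm of its first place and at the same height, with the collar on the plate inside its rim. Its yaw agrees with the stand's to about 1°.
- **Other things:** in the last picture the bystanders, the look-alike dish and the rest look unmoved. I did not measure their positions again.

One check failed: the side-view fit of the cartridge in the dish was poor, because it picked up part of the dish. The placing figure therefore comes from the top camera and the pictures.

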